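Square a paraffin block in its trimming stand and lock the chuck

ROBOT

A 7-joint arm with a two-finger parallel gripper is mounted at the origin on a cart in front of the work surface, level with it; the furniture and walls round the work are solid. World frame = base frame: x ahead of the robot, y to its left, z up, the work surface at z = 0. Lengths are in m, angles in rad, forces in N, time in s.
With the tool pointing down it reaches from about 0.35 to 0.9 m from the base axis. Payload 8.1 kg.
Tool frame: the origin (TCP) lies at the very end of the fingers, on their centre line; the grasp point (between the pads) lies 19 mm behind it; z points along the fingers, y is the direction in which the jaws open and shut (so a half turn about z gives the same grasp; the last joint's range is limited). The gripper opens to 92 mm and grips with 3 to 60 N. Pads are 19 mm wide; open, the fingers measure 130 mm over their backs; the gripper's body (75 mm by 190 mm) begins 47 mm behind the grasp point.
Start: joints at [-1.342, 0.434, 0.025, 1.573, -0.012, 1.134, -0.075], TCP at [0.204, 0.591, 0.227] pointing down, gripper open.
Joint ranges: [-2.62, 2.62], [-0.44, 2.09], [-1.27, 1.32], [0.08, 2.57], [-1.32, 4.46], [0.12, 2], [-2.74, 2.74]. Speed limits (rad/s): [2.22, 2.22, 3.01, 3.01, 3.14, 3.14, 3.14].

INTERFACE

Orientations are given as a rotation vector (axis times angle).
In Python, from cell import observe, get_image, sign_off gives the robot as it stands.
- The arm moves only by the tool arm_command, never from a script. Its argument "deltas" is a list of rows, each an object with "xyz": the shift along the tool's x, y, z in cm, a list of three; "turn": the turn about the tool's z in degrees; "jaw": the closure in counts, from 0 (fully open) to 255 (shut). A call has 1 to 5 rows; each row is the pose to reach, as a shift and turn from the pose measured when the call began, along the tool's axes at that moment; what a row does not reach only later rows make up. A row lasts 1/12 s, in which the tool goes at most 41.7 mm and 7.16 degrees, less where a joint would pass 70% of its speed; a pose out of reach is approached as far as the arm can. A call with a gripper value outside its range is refused whole. The fingers move at their own pace and stop on an object; "force" is the grip in N (left out, the last holds). Time passes only in rows, so rows that repeat a pose let the fingers close. It gives the time, the measured TCP pose, the force and the opening at its end, in the units of the state.
- observe(): the state, without advancing time (a new reading comes with each control period).
- get_image(name): name is "scene" or "top" or "wrist"; returns a dict with "frame" (480x640x3 uint8, red, green, blue), "depth" (480x640 float32, m along the optical axis (not along the pixel's ray), 0 where there is no reading), "camera_matrix" (3x3 intrinsics, pixels), "cam_to_world" (4x4, takes a point from camera to world coordinates). Camera axes: x right, y up, looking along -z (the intrinsics and any distortion apply to the point x, -y, -z); pixel columns grow to the right and rows downward; lengths in m; the calibration is good to about 2 mm. A picture is of the moment at which its call begins.
- sign_off(): hands the job in, once; it reports no verdict.
The state is a dict: "clock": time; "joints": joint angles; "dq": joint speeds; "joint_efforts": joint torques, N m; "position": TCP position; "ee_rot": TCP orientation; "force": force on the tool from outside, world axes, zero at the start; "ft_torque": the same for the moment, N m; "width": opening from 0.0 (shut) to 1.0 (fully open).
Only numpy, scipy, OpenCV 4.12 (cv2) and the standard library are available. Lean on these libraries where they do the work, as an engineer would, in place of code of your own. Each camera call takes 0.05 s, during which the arm holds its last target.

TASK

The holder with the paraffin block stands crooked in the open chuck of the trimming stand. Lay the steel square flat on the deck with its stock flush against the raised rail and slide it along the rail so that the blade turns the holder's long side flush along it and presses the holder gently home against the stop screw hidden under the deck, whose setting differs each time; leave the square lying there. Then swing the red handle to close the jaws firmly on the holder's stem, with block and square still flush, and leave the other things alone.

Things in the scene. Friction and masses are not known exactly. Their poses are not given: they have to be found in the camera images.
- stand: fixed trimming stand; aluminium deck top 60 mm above the table. Origin on the chuck's vertical axis at table height; x away from the robot, y left. Deck: x -92 to 75, y -62 to 138 mm; slot 25 (x) x 48 (y) mm at the origin. Rail 7 mm above the deck, x -92 to -80, y -60 to 136 mm. A stop screw below the deck stops the holder's stem, axis at y = +4 to -10 mm: setting not given, feel for it
- rail_mid (a point): middle of the rail's inner face at deck height: (-80, 38, 60) mm in the stand's frame
- holder: loose specimen holder, 350 g: aluminium plate 76 (x) x 52 (y) x 10 mm, white cassette and ivory paraffin block on it (35 mm tall in all); 22 mm stem, 34 mm long, down through the deck's slot, free to slide in y and turn. Origin: centre of the plate's underside. The long side to be squared is the plate's face y = +26 mm; square = its x parallel to the stand's x. Starts turned 5 to 20 degrees
- square: loose steel square, 260 g, flat underside, at first on the table. Origin: outer corner of the L, underside. Dark stock 28 mm tall: x 0 to 24, y 0 to 90 mm; its face x = 0 goes against the rail. Bright blade 6 mm thick: x 24 to 140, y 0 to 22 mm; its edge face y = 0 goes against the holder. In place its axes are parallel to the stand's, its origin near (-80, 16 to 30, 60) mm there
- stock_end (a point): other end of the stock's outer face, underside: (0, 90, 0) mm in the square's frame
- blade_near (a point): point on the blade's outer edge, underside: (47, 0, 0) mm in the square's frame, to lie against the holder's long side near its rail end
- blade_far (a point): point on the blade's outer edge, underside: (113, 0, 0) mm in the square's frame, to lie against the holder's long side near its far end
- grip (a point): where to grip the stock across its 24 mm width from above: (12, 52, 20) mm in the square's frame; over the stand keep the fingertips 9 mm or more above the square's underside to clear the rail
- sleeve (a joint): angle of the chuck sleeve under the deck (rad), 0 fully open to 1.05; grows counterclockwise seen from above and closes both jaws, 5 mm per rad; they meet the stem at about 0.6. Stiff, stays where it is left: about 2.5 N at the handle turns it; push on to about 8 N to clamp the stem
- handle (a point): middle of the red upright grip (18 mm diameter, 29 to 77 mm above the table; this point at 60 mm) on the sleeve's lever, 112 mm from the chuck's axis, to the right of the deck. At sleeve = 0 it points 25.8 degrees from the stand's -y axis towards the robot; closing swings it away from the robot
- jaw_near: chuck jaw under the deck on the rail's side of the stem (origin = the stand's); flat face square to the stand's x axis, 14 mm from the axis when open
- jaw_far: the other chuck jaw, across the stem from it
- petri: bystander: petri dish with cream filling, 63 mm diameter, 15 mm tall, origin under its centre
- marker: bystander: blue and white marker pen lying on the table, 136 x 13 mm, origin under its centre
- timer: bystander: round bench timer, white with red dial, 64 mm diameter, 31 mm tall, origin under its centre
Not all that is in view belongs to the job. Leave any green or yellow look-alike of the square alone.

How it is judged:
On the way, in this order (a step that is already met when the one before it is completed fails the run):
1. with the jaws still open, the square lies flush on rail and deck and its blade lies flush along the holder's long side, pressing it home on the stop (over 2.5 N) (x of square in the frame of stand between -0.083 and -0.0784 m and x of stock_end in the frame of stand below -0.0784 m and y of blade_near in the frame of holder between 0.0235 and 0.0276 m and y of blade_far in the frame of holder between 0.0235 and 0.0276 m and z of each of square, blade_far, stock_end, holder in the frame of stand below 0.062 m and angle between the x axis of holder and the x axis of stand, either way round below 0.026 rad and contact force between each of jaw_near, jaw_far and holder below 3 N and contact force between square and holder above 2.5 N), for 0.1 s.
2. both jaws grip the stem (over 5 N each) with the square still flush (contact force between each of jaw_near, jaw_far and holder above 5 N and x of square in the frame of stand between -0.083 and -0.0784 m and x of stock_end in the frame of stand below -0.0784 m and y of blade_near in the frame of holder between 0.0235 and 0.0276 m and y of blade_far in the frame of holder between 0.0235 and 0.0276 m and z of each of square, blade_far, stock_end, holder in the frame of stand below 0.062 m and angle between the x axis of holder and the x axis of stand, either way round below 0.026 rad), for 0.2 s.
At the end, for the whole second after the job is handed in: The square lies flat on the deck (2 mm), both stock ends within 1.6 mm of the rail and both blade points within 1.6 mm of the holder's long side; the holder sits on the deck, square within 1.5 degrees, and both jaws press its stem with over 5 N; square and holder at rest (all of step 2 and linear speed of each of square, holder below 0.01 m/s); the robot touches nothing.
It fails at once if the holder is lifted out or tipped (z of holder in the frame of stand above 0.072 m or angle between holder's own z axis and vertical above 0.2 rad).
It fails at once if the square is forced against the holder with more than 25 N (contact force between square and holder above 25 N).
It fails at once if a bystander is moved by more than 20 mm (distance of any of petri, marker, timer from where it was at the start of the episode above 0.02 m).
It also fails if it takes over 67 s, if anything falls off the work surface, if the arm or the gripper's body presses on something with over 40 N, if the wrist force passes 120 N, or if a joint passes its speed limit or range.

## Working session

There is one attempt and no reset: what is moved stays moved. The work goes in short steps, Python scripts to look and compute and a tool call to move; the robot and the scene stay as the last step left them, time stands still between calls to the robot, and variables do not carry over. Pictures are saved under pics/ and viewed, and the job is handed in when it is done.

Besides the shell and the picture viewer there is one more tool, called by a JSON object that holds its "api" and its "payload", one argument or row to a line. arm_command: Moves the arm, as the interface text tells. Its arguments: {"type":"object","properties":{"deltas":{"type":"array","items":{"type":"object","properties":{"xyz":{"type":"array","items":{"type":"number"}},"turn":{"type":"number"},"jaw":{"type":"number"}}}},"force":{"type":"number"}},"required":["deltas"]}

```bash
ls; mkdir -p pics
cat > h.py <<'E'
import numpy as np, cv2
from cell import observe, get_image
from scipy.spatial.transform import Rotation as R
def grab(n,tag):
    d=get_image(n); cv2.imwrite(f'pics/{tag}.png',d['frame'][:,:,::-1]); np.savez(f'pics/{tag}.npz',**d); return d
def load(tag): return dict(np.load(f'pics/{tag}.npz'))
def pts(d):
    K=d['camera_matrix'];z=d['depth'];v,u=np.mgrid[0:480,0:640]
    X=(u-K[0,2])/K[0,0]*z;Y=(v-K[1,2])/K[1,1]*z
    P=np.stack([X,-Y,-z,np.ones_like(z)],-1)@d['cam_to_world'].T
    return P[...,:3]
def ray(d,u,v,h):
    K=d['camera_matrix'];M=d['cam_to_world']
    r=M[:3,:3]@np.array([(u-K[0,2])/K[0,0],-(v-K[1,2])/K[1,1],-1]);o=M[:3,3]
    return o+r*(h-o[2])/r[2]
E
python3 - <<'E'
from h import *
for n in('scene','top','wrist'):
    d=grab(n,n+'0');print(n,d['camera_matrix'].round(1).tolist(),d['cam_to_world'].round(3).tolist(),(d['depth']>0).mean())
print(observe())
E
```

```text
pics
scene [[444.8, 0.0, 314.3], [0.0, 444.8, 238.3], [0.0, 0.0, 1.0]] [[0.761, 0.516, -0.393, 0.045], [-0.648, 0.595, -0.475, -0.547], [-0.012, 0.616, 0.787, 0.98], [0.0, 0.0, 0.0, 1.0]] 0.9958430989583333
top [[539.4, 0.0, 320.3], [0.0, 539.4, 242.9], [0.0, 0.0, 1.0]] [[-0.018, 0.995, -0.099, 0.406], [-1.0, -0.019, -0.008, -0.002], [-0.009, 0.099, 0.995, 1.273], [0.0, 0.0, 0.0, 1.0]] 0.9958854166666666
wrist [[339.8, 0.0, 321.7], [0.0, 339.8, 241.9], [0.0, 0.0, 1.0]] [[0.326, -0.899, -0.293, 0.124], [0.945, 0.31, 0.103, 0.618], [-0.002, -0.31, 0.951, 0.384], [0.0, 0.0, 0.0, 1.0]] 0.9959114583333334
{'clock': 0.15, 'joints': array([-1.34160445,  0.43504745,  0.02499918,  1.57388015, -0.01163321,
        1.1340264 , -0.07512971]), 'dq': array([-0.00013712, -0.00263187, -0.0003126 , -0.00158019,  0.00011906,
        0.00083845,  0.00163649]), 'joint_efforts': array([ 2.24233023e-03, -6.68256283e+01,  9.86195840e-01, -3.14690137e+01,
       -6.04455150e-02,  3.93736863e-02,  8.96397887e-05]), 'position': array([0.20350547, 0.59052158, 0.22613824]), 'ee_rot': array([-5.18981088e-01, -3.09831672e+00,  1.90203504e-03]), 'force': array([ 0.97486397,  0.44354427, -0.67738622]), 'ft_torque': array([-0.00389961,  0.02326214, -0.0158637 ]), 'width': 1.00124232402947}
```

View pics/top0.png

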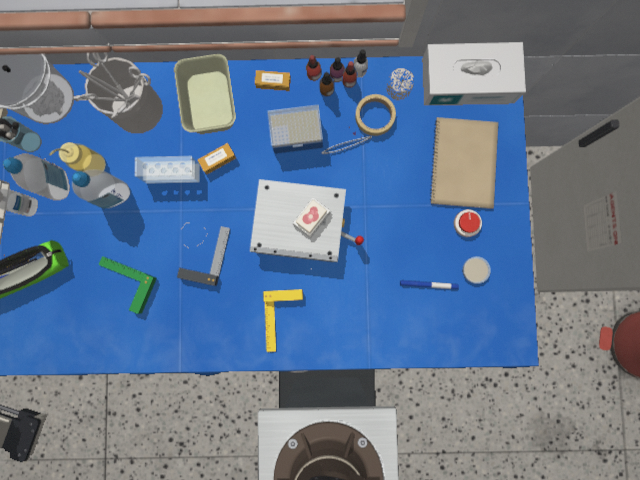

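View pics/scene0.png

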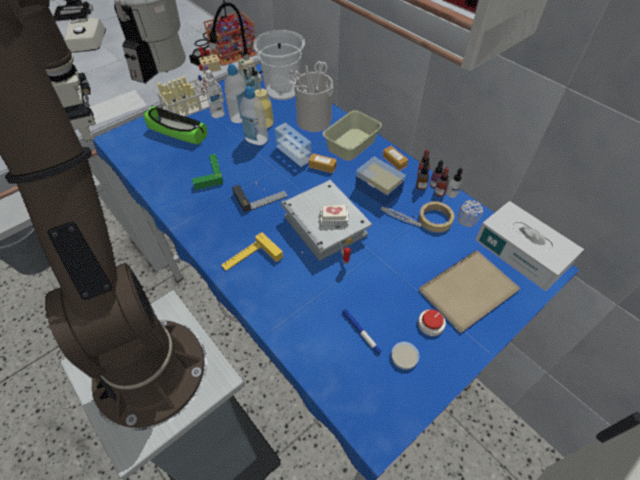

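The top view shows the stand at (298,220), with the holder at (312,216) and the red handle at (359,240). Three things could be the square:
- dark/bright L at (205,262)
- green L at (135,282)
- yellow L at (275,315)

By the description it is the dark-stock, bright-blade one at (205,262). I'll check it in a close crop.

Run:
```python
from h import *
d=load('top0');f=d['frame'][:,:,::-1]
a=cv2.resize(f[170:300,165:385],None,fx=3.6,fy=3.6,interpolation=cv2.INTER_CUBIC);cv2.imwrite('pics/cropA.png',a)
P=pts(d)
print(a.shape)
for u,v in[(198,277),(220,245),(298,240),(359,240),(255,245),(312,216),(430,285)]: print(u,v,P[v,u].round(4))
```

```text
(468, 792, 3)
198 277 [0.4572 0.2912 0.0275]
220 245 [0.5326 0.2441 0.0073]
298 240 [0.5352 0.0571 0.0604]
359 240 [ 0.5304 -0.0795  0.0805]
255 245 [0.5256 0.1543 0.0618]
312 216 [0.5837 0.0236 0.098 ]
430 285 [ 0.4291 -0.2468  0.0099]
```

View pics/cropA.png

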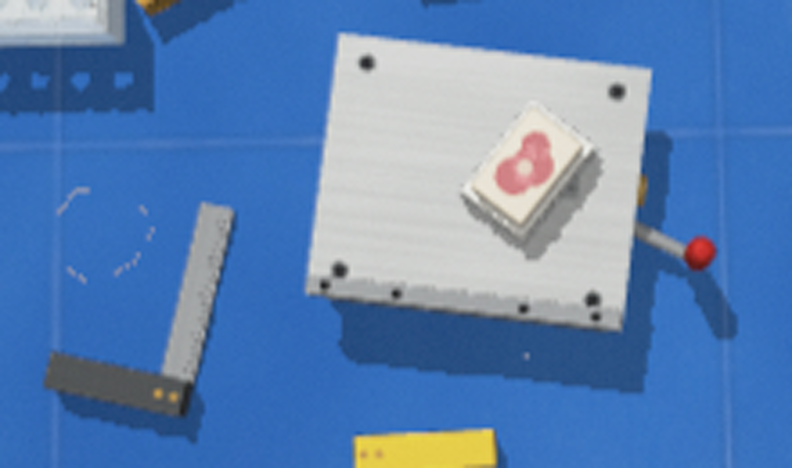

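The crop confirms it: the dark stock runs from (50,370) to (187,400) and the bright blade goes up to (217,208). The outer corner is at lower right, about (187,413). Next I'll measure the poses from depth.

Run:
```python
from h import *
d=load('top0');P=pts(d)
v,u=np.mgrid[0:480,0:640]
def rect(m,name,fr=None):
    q=P[m][:,:2].astype(np.float32)
    r=cv2.minAreaRect(q);print(name,m.sum(),'z',np.median(P[m][:,2]).round(4),'c',np.round(r[0],4),'size',np.round(r[1],4),'ang',round(r[2],2),np.round(cv2.boxPoints(r),4).tolist())
Z=P[...,2]
box=(u>240)&(u<352)&(v>172)&(v<268)
rect(box&(Z>.056)&(Z<.064),'deck')
rect(box&(Z>.0645)&(Z<.0685)&(v>235),'rail')
rect(box&(Z>.0675)&(Z<.0725)&(v<240)&(u>285),'plate')
rect(box&(Z>.09),'block')
sq=(u>170)&(u<236)&(v>220)&(v<295)
rect(sq&(Z>.022),'stock')
rect(sq&(Z>.0045)&(Z<.009)&(u>203),'blade')
hh=(u>350)&(u<370)&(v>230)&(v<250)
rect(hh&(Z>.06),'handle')
H=np.clip((Z-.05)/.05,0,1)*255
cv2.imwrite('pics/H.png',cv2.resize(cv2.applyColorMap(H[165:275,235:385].astype(np.uint8),cv2.COLORMAP_JET),None,fx=5,fy=5,interpolation=cv2.INTER_NEAREST))
```

```text
deck 4436 z 0.0609 c [0.5823 0.0569] size [0.2004 0.168 ] ang 82.4 [[0.48579999804496765, -0.031300000846385956], [0.6523000001907349, -0.05350000038743019], [0.6787999868392944, 0.14509999752044678], [0.5121999979019165, 0.1673000007867813]]
rail 364 z 0.0662 c [0.5229 0.0642] size [0.1948 0.0534] ang 84.2 [[0.4864000082015991, -0.029999999329447746], [0.5396000146865845, -0.03539999946951866], [0.5593000054359436, 0.15839999914169312], [0.5060999989509583, 0.16380000114440918]]
plate 38 z 0.0695 c [0.5975 0.0188] size [0.1187 0.1127] ang 0.49 [[0.5376999974250793, 0.07460000365972519], [0.5386999845504761, -0.038100000470876694], [0.6574000120162964, -0.03700000047683716], [0.6564000248908997, 0.07559999823570251]]
block 578 z 0.0967 c [0.5138 0.0277] size [0.0659 0.213 ] ang 88.5 [[0.40639999508857727, -0.0024999999441206455], [0.6194000244140625, -0.008100000210106373], [0.6211000084877014, 0.05779999867081642], [0.4081999957561493, 0.06340000033378601]]
stock 430 z 0.0294 c [0.4321 0.1691] size [0.3462 0.0245] ang 77.45 [[0.3824999928474426, 0.00279999990016222], [0.40639999508857727, -0.0024999999441206455], [0.48170000314712524, 0.3353999853134155], [0.4578000009059906, 0.3407000005245209]]
blade 471 z 0.0064 c [0.504  0.2456] size [0.1738 0.0736] ang 0.17 [[0.4169999957084656, 0.28220000863075256], [0.4171999990940094, 0.2085999995470047], [0.5910000205039978, 0.20909999310970306], [0.5907999873161316, 0.2827000021934509]]
handle 58 z 0.0765 c [ 0.476  -0.0406] size [0.018  0.1576] ang 54.77 [[0.40639999508857727, -0.0024999999441206455], [0.5351999998092651, -0.0934000015258789], [0.5454999804496765, -0.0786999985575676], [0.41679999232292175, 0.012199999764561653]]
```

View pics/H.png

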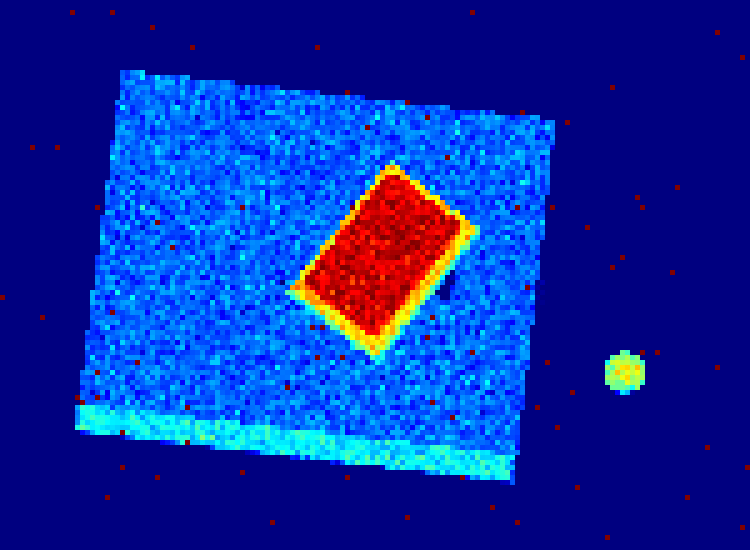

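```bash
cat >> h.py <<'E'
def comp(m,P,name,ref=None):
    m=cv2.medianBlur(m.astype(np.uint8)*255,3)
    n,L,S,_=cv2.connectedComponentsWithStats(m)
    i=1+np.argmax(S[1:,4]); k=L==i
    q=P[k][:,:2];lo=P[k][:,2]>-0.02;q=q[lo]
    r=cv2.minAreaRect(q.astype(np.float32))
    print(name,k.sum(),'z',np.median(P[k][:,2]).round(4),'c',np.round(r[0],4),'size',np.round(r[1],4),'ang',round(r[2],2),'\n   ',np.round(cv2.boxPoints(r),4).tolist());return k,r
E
python3 - <<'E'
from h import *
d=load('top0');P=pts(d)
v,u=np.mgrid[0:480,0:640];Z=np.where(d['depth']>0,P[...,2],-1)
Z=cv2.medianBlur(Z.astype(np.float32),3); 
ok=(d['depth']>0)&(abs(P[...,2]-Z)<.01);P[...,2]=np.where(ok,P[...,2],-1)
box=(u>240)&(u<352)&(v>172)&(v<268)
comp(ok&box&(Z>.054),P,'deckall')
comp(ok&box&(Z>.0675)&(u>285)&(v<240),P,'plate+')
comp(ok&box&(Z>.09),P,'block')
sq=(u>170)&(u<236)&(v>220)&(v<295)
comp(ok&sq&(Z>.022),P,'stock')
comp(ok&sq&(Z>.0045)&(u>203)&(Z<.012),P,'blade')
hh=(u>350)&(u<370)&(v>230)&(v<250)
comp(ok&hh&(Z>.06),P,'handle')
f=d['frame'][:,:,::-1]
cv2.imwrite('pics/cropB.png',cv2.resize(f[185:250,280:340],None,fx=9,fy=9,interpolation=cv2.INTER_CUBIC))
E
```

```text
deckall 6423 z 0.062 c [0.5823 0.057 ] size [0.2004 0.168 ] ang 82.33 
    [[0.48570001125335693, -0.031099999323487282], [0.6521999835968018, -0.05350000038743019], [0.6789000034332275, 0.14499999582767487], [0.5123999714851379, 0.16750000417232513]]
plate+ 769 z 0.0946 c [0.586 0.025] size [0.051  0.0775] ang 51.13 
    [[0.5397999882698059, 0.029500000178813934], [0.6001999974250793, -0.019099999219179153], [0.6322000026702881, 0.020600000396370888], [0.5717999935150146, 0.06920000165700912]]
block 528 z 0.0963 c [0.5865 0.0266] size [0.043  0.0637] ang 50.18 
    [[0.54830002784729, 0.030500000342726707], [0.5971999764442444, -0.010300000198185444], [0.6248000264167786, 0.022700000554323196], [0.5758000016212463, 0.06360000371932983]]
stock 403 z 0.0292 c [0.4597 0.2934] size [0.0907 0.0239] ang 76.92 
    [[0.43779999017715454, 0.25200000405311584], [0.460999995470047, 0.24660000205039978], [0.48159998655319214, 0.33489999175071716], [0.45829999446868896, 0.3402999937534332]]
blade 440 z 0.007 c [0.5203 0.246 ] size [0.0248 0.1156] ang 76.21 
    [[0.46129998564720154, 0.24779999256134033], [0.5734999775886536, 0.22020000219345093], [0.5794000029563904, 0.2442999929189682], [0.46720001101493835, 0.2718999981880188]]
handle 56 z 0.0764 c [ 0.5338 -0.0812] size [0.016  0.0176] ang 88.52 
    [[0.5248000025749207, -0.08889999985694885], [0.5424000024795532, -0.08940000087022781], [0.5428000092506409, -0.07339999824762344], [0.5252000093460083, -0.07289999723434448]]
```

View pics/cropB.png

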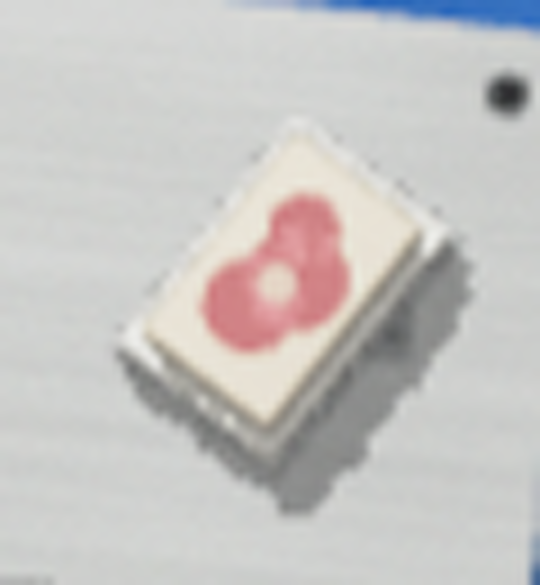

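```bash
cat >> h.py <<'E'
def go(x,y,z,ang,s=None):
    """delta in tool axes (cm) & turn (deg) to get TCP at x,y,z with tool y at world angle ang deg"""
    s=s or observe(); M=R.from_rotvec(s['ee_rot']).as_matrix()
    p=np.asarray(s['position']); d=M.T@(np.array([x,y,z])-p)*100
    a=np.degrees(np.arctan2(M[1,1],M[0,1])); t=-((ang-a+180)%360-180)
    if abs(t)>90: t=t-180*np.sign(t)
    print('go',d.round(2).tolist(),'turn',round(t,2),'| now',p.round(4),'ya',round(a,2),'tilt',M[2].round(4),'F',s['force'].round(2),'T',s['ft_torque'].round(3),'w',round(s['width'],3),'t',s['clock'])
def sq2w(x,y):
    c=np.radians(-13.1);return np.array([.4378,.2520])+[x*np.cos(c)-y*np.sin(c),x*np.sin(c)+y*np.cos(c)]
E
python3 - <<'E'
from h import *
print(sq2w(.012,.052))
go(.42,.34,.2,-13.1)
E
```

```text
[0.46127358 0.29992693]
go [-28.63, -16.63, 2.64] turn 84.08 | now [0.2035 0.5905 0.2261] ya 70.98 tilt [-1.0e-04 -1.2e-03 -1.0e+00] F [ 0.97  0.44 -0.68] T [-0.004  0.023 -0.016] w 1.001 t 0.15
```

{"api": "arm_command", "payload": {
  "deltas": [
    {"xyz": [-3.4, -2, 0.3], "turn": 7, "jaw": 0},
    {"xyz": [-6.8, -4, 0.6], "turn": 14, "jaw": 0},
    {"xyz": [-10.2, -6, 0.9], "turn": 21, "jaw": 0},
    {"xyz": [-13.6, -8, 1.2], "turn": 28, "jaw": 0},
    {"xyz": [-17, -10, 1.5], "turn": 35, "jaw": 0}
  ]
}}

```text
clock: 0.57
position: [0.3325, 0.4388, 0.211]
ee_rot: [1.435, 2.795, -0.002]
force: [0.6, 1.3, 0.1]
width: 0.999
```

Run:
```python
from h import *
go(.42,.34,.2,-13.1)
print(observe()['joints'].round(2))
```

```text
go [-13.13, 1.35, 1.11] turn 48.75 | now [0.3325 0.4388 0.211 ] ya 35.65 tilt [-8.0e-04 -1.1e-03 -1.0e+00] F [0.58 1.32 0.06] T [-0.074 -0.047 -0.024] w 0.999 t 0.5667
[-1.17  0.33  0.2   1.79 -0.07  1.03 -0.32]
```

{"api": "arm_command", "payload": {
  "deltas": [
    {"xyz": [-2.6, 0.3, 0.2], "turn": 7, "jaw": 0},
    {"xyz": [-5.2, 0.6, 0.4], "turn": 14, "jaw": 0},
    {"xyz": [-7.8, 0.9, 0.7], "turn": 21, "jaw": 0},
    {"xyz": [-10.4, 1.1, 0.9], "turn": 28, "jaw": 0},
    {"xyz": [-13.1, 1.35, 1.1], "turn": 35, "jaw": 0}
  ]
}}

```text
clock: 0.98
position: [0.4201, 0.3392, 0.1999]
ee_rot: [2.215, 2.227, -0.002]
force: [-0.4, 1.7, 0.0]
width: 1.003
```

{"api": "arm_command", "payload": {
  "deltas": [
    {"xyz": [0, 0, 0], "turn": 7, "jaw": 0},
    {"xyz": [0, 0, 0], "turn": 13.5, "jaw": 0},
    {"xyz": [0, 0, 0], "turn": 13.5, "jaw": 0}
  ]
}}

```text
clock: 1.23
position: [0.4204, 0.3387, 0.1997]
ee_rot: [2.468, 1.943, -0.003]
force: [-0.4, 0.8, -0.7]
width: 1.0
```

Run:
```python
from h import *
go(.4613,.2999,.1,-13.1)
print(observe()['joints'].round(2))
d=grab('wrist','w1');P=pts(d)
```

```text
go [-2.79, 4.89, 9.97] turn -0.46 | now [0.4204 0.3387 0.1997] ya -13.56 tilt [-2.e-03 -6.e-04 -1.e+00] F [-0.4   0.78 -0.65] T [-0.098  0.121 -0.011] w 1.0 t 1.2333
[-1.1   0.33  0.43  1.84 -0.16  1.   -0.85]
```

View pics/w1.png

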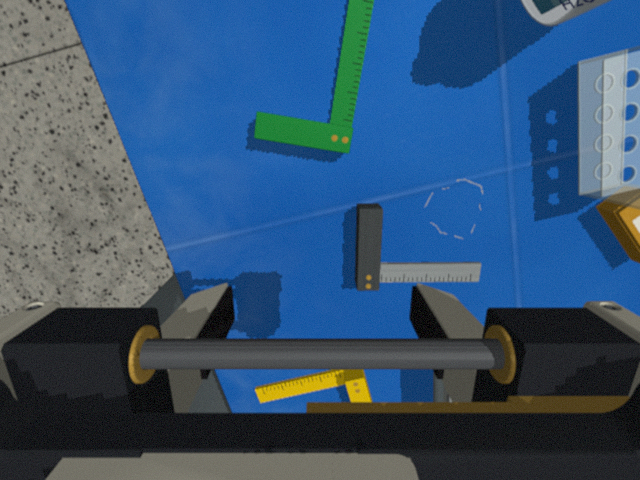

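The wrist view shows the dark stock at (369,247) and the blade running from (382,272) to (480,272). Neither lies under the fingers yet. I'll refine the square's pose from this view.

Run:
```python
from h import *
d=load('w1');P=pts(d)
v,u=np.mgrid[0:480,0:640];Z=np.where(d['depth']>0,P[...,2],-1)
Z=cv2.medianBlur(Z.astype(np.float32),3); ok=(d['depth']>0)&(abs(P[...,2]-Z)<.01)
b=(u>345)&(u<495)&(v>190)&(v<300)
hsv=cv2.cvtColor(d['frame'],cv2.COLOR_RGB2HSV)
comp(ok&b&(Z>.022)&(u<395),P,'stock')
comp(ok&b&(hsv[...,1]<60)&(u>385)&(hsv[...,2]>90),P,'blade')
k=ok&b&(Z>.023)&(u<395);print(np.percentile(P[k][:,2],[10,50,90]))
```

```text
stock 1973 z 0.0278 c [0.4605 0.3355] size [0.1701 0.0418] ang 89.33 
    [[0.43860000371932983, 0.2506999969482422], [0.4803999960422516, 0.2502000033855438], [0.48240000009536743, 0.4203000068664551], [0.4406000077724457, 0.42080000042915344]]
blade 1746 z 0.0058 c [0.4817 0.302 ] size [0.0801 0.2384] ang 37.65 
    [[0.37720000743865967, 0.3718999922275543], [0.5228000283241272, 0.18310000002384186], [0.5861999988555908, 0.2320999950170517], [0.4406000077724457, 0.42080000042915344]]
[0.02680996 0.02779939 0.02873809]
```

```bash
sed -i 's/k=L==i$/k=(L==i)\&m0/; s/^def comp(m,P,name,ref=None):/def comp(m,P,name,ref=None):\n    m0=m.copy()/' h.py
python3 - <<'E'
from h import *
d=load('w1');P=pts(d)
v,u=np.mgrid[0:480,0:640];Z=np.where(d['depth']>0,P[...,2],-1)
Z=cv2.medianBlur(Z.astype(np.float32),3); ok=(d['depth']>0)&(abs(P[...,2]-Z)<.01)
b=(u>345)&(u<495)&(v>190)&(v<300)
hsv=cv2.cvtColor(d['frame'],cv2.COLOR_RGB2HSV)
comp(ok&b&(Z>.022)&(u<395),P,'stock')
comp(ok&b&(hsv[...,1]<60)&(u>385)&(hsv[...,2]>90),P,'blade')
d=load('top0');P=pts(d)
Z=np.where(d['depth']>0,P[...,2],-1)
Z=cv2.medianBlur(Z.astype(np.float32),3); ok=(d['depth']>0)&(abs(P[...,2]-Z)<.01)
box=(u>240)&(u<352)&(v>172)&(v<268)
comp(ok&box&(Z>.0675)&(u>285)&(v<240),P,'plate+')
comp(ok&box&(Z>.09),P,'block')
comp(ok&box&(Z>.054),P,'deckall')
E
```

```text
stock 1969 z 0.0278 c [0.4603 0.2954] size [0.0891 0.0243] ang 76.69 
    [[0.4383000135421753, 0.2549000084400177], [0.461899995803833, 0.2493000030517578], [0.48240000009536743, 0.335999995470047], [0.45879998803138733, 0.3416000008583069]]
blade 1739 z 0.0058 c [0.5254 0.2434] size [0.0256 0.1056] ang 76.53 
    [[0.47110000252723694, 0.24330000579357147], [0.5738000273704529, 0.21870000660419464], [0.5796999931335449, 0.2434999942779541], [0.47699999809265137, 0.26809999346733093]]
plate+ 768 z 0.0946 c [0.586 0.025] size [0.051  0.0775] ang 51.13 
    [[0.5397999882698059, 0.029500000178813934], [0.6001999974250793, -0.019099999219179153], [0.6322000026702881, 0.020600000396370888], [0.5717999935150146, 0.06920000165700912]]
block 528 z 0.0963 c [0.5865 0.0266] size [0.043  0.0637] ang 50.18 
    [[0.54830002784729, 0.030500000342726707], [0.5971999764442444, -0.010300000198185444], [0.6248000264167786, 0.022700000554323196], [0.5758000016212463, 0.06360000371932983]]
deckall 6387 z 0.062 c [0.5823 0.057 ] size [0.2004 0.168 ] ang 82.33 
    [[0.48570001125335693, -0.031099999323487282], [0.6521999835968018, -0.05350000038743019], [0.6789000034332275, 0.14499999582767487], [0.5123999714851379, 0.16750000417232513]]
```

Run:
```python
from h import *
go(.4619,.3022,.0105,-13.3)
```

```text
go [-2.62, 4.93, 18.92] turn 0.22 | now [0.42   0.3392 0.1997] ya -13.08 tilt [-2.e-03 -6.e-04 -1.e+00] F [-1.22 -0.05  0.57] T [-0.102  0.106  0.004] w 0.999 t 1.2833
```

{"api": "arm_command", "payload": {
  "deltas": [
    {"xyz": [-1.3, 2.5, 2], "turn": 0, "jaw": 0},
    {"xyz": [-2.6, 4.9, 5], "turn": 0.2, "jaw": 0},
    {"xyz": [-2.62, 4.93, 9], "turn": 0.2, "jaw": 0},
    {"xyz": [-2.62, 4.93, 12.5], "turn": 0.2, "jaw": 0},
    {"xyz": [-2.62, 4.93, 14], "turn": 0.2, "jaw": 0}
  ]
}}

```text
clock: 1.7
position: [0.4598, 0.3009, 0.0556]
ee_rot: [2.458, 1.955, -0.011]
force: [-1.5, -0.4, 0.1]
width: 0.999
```

Run:
```python
from h import *
go(.4619,.3022,.0105,-13.3)
d=grab('wrist','w2')
```

```text
go [0.2, 0.19, 4.51] turn 0.3 | now [0.4598 0.3009 0.0556] ya -13.0 tilt [-0.006 -0.004 -1.   ] F [-1.48 -0.38  0.15] T [-0.177  0.134  0.048] w 0.999 t 1.7
```

View pics/w2.png

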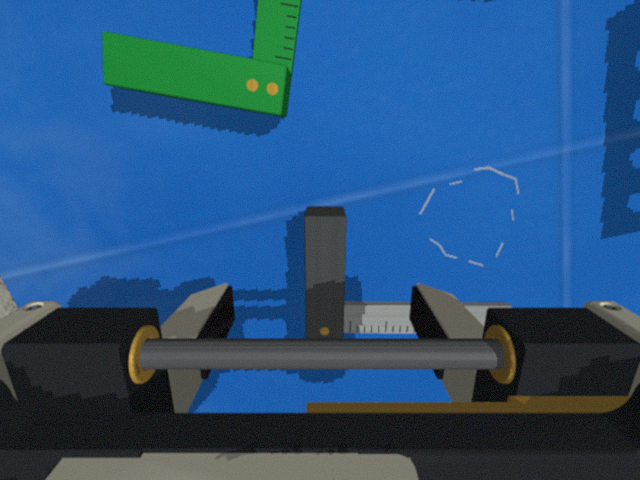

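The stock at (325,270) is centred between the fingers, and the blade lies under the right finger. I'll go down and close.

{"api": "arm_command", "payload": {
  "deltas": [
    {"xyz": [0.2, 0.2, 1.5], "turn": 0.3, "jaw": 0},
    {"xyz": [0.2, 0.2, 3], "turn": 0.3, "jaw": 0},
    {"xyz": [0.2, 0.2, 4.3], "turn": 0.3, "jaw": 0},
    {"xyz": [0.2, 0.2, 4.5], "turn": 0.3, "jaw": 0},
    {"xyz": [0.2, 0.2, 4.5], "turn": 0.3, "jaw": 0}
  ]
}}

```text
clock: 2.17
position: [0.4607, 0.3022, 0.0095]
ee_rot: [2.46, 1.953, -0.016]
force: [-0.1, -0.2, 0.6]
width: 1.002
```

Run:
```python
from h import *
go(.4619,.3022,.0105,-13.3)
```

```text
go [0.03, 0.11, -0.1] turn 0.19 | now [0.4607 0.3022 0.0095] ya -13.11 tilt [-0.0083 -0.0061 -0.9999] F [-0.07 -0.19  0.6 ] T [-0.1    0.057  0.008] w 1.002 t 2.1667
```

{"api": "arm_command", "payload": {
  "deltas": [
    {"xyz": [0, 0.05, -0.1], "turn": 0.1, "jaw": 255},
    {"xyz": [0, 0.05, -0.1], "turn": 0.1, "jaw": 255},
    {"xyz": [0, 0.05, -0.1], "turn": 0.1, "jaw": 255},
    {"xyz": [0, 0.05, -0.1], "turn": 0.1, "jaw": 255},
    {"xyz": [0, 0.05, -0.1], "turn": 0.1, "jaw": 255}
  ],
  "force": 35
}}

```text
clock: 2.58
position: [0.4614, 0.3023, 0.011]
ee_rot: [2.462, 1.951, -0.015]
force: [0.6, 0.1, 0.2]
width: 0.69
```

{"api": "arm_command", "payload": {
  "deltas": [
    {"xyz": [0, 0, 0], "turn": 0, "jaw": 255},
    {"xyz": [0, 0, 0], "turn": 0, "jaw": 255},
    {"xyz": [0, 0, 0], "turn": 0, "jaw": 255}
  ]
}}

```text
clock: 2.83
position: [0.4614, 0.3023, 0.0111]
ee_rot: [2.462, 1.952, -0.015]
force: [0.6, -0.1, -0.3]
width: 0.469
```

Run:
```python
from h import *
go(.4619,.3022,.0105,-13.3)
```

```text
go [-0.0, 0.05, 0.06] turn 0.11 | now [0.4614 0.3023 0.0111] ya -13.19 tilt [-0.0075 -0.0057 -1.    ] F [ 0.62 -0.12 -0.27] T [-0.133  0.054  0.003] w 0.469 t 2.8333
```

Slow fingers, still closing (24 mm is about 0.26).

{"api": "arm_command", "payload": {
  "deltas": [
    {"xyz": [0, 0, 0], "turn": 0, "jaw": 255},
    {"xyz": [0, 0, 0], "turn": 0, "jaw": 255},
    {"xyz": [0, 0, 0], "turn": 0, "jaw": 255},
    {"xyz": [0, 0, 0], "turn": 0, "jaw": 255},
    {"xyz": [0, 0, 0], "turn": 0, "jaw": 255}
  ]
}}

```text
clock: 3.25
position: [0.4615, 0.3023, 0.011]
ee_rot: [2.462, 1.952, -0.015]
force: [0.4, -0.2, -0.9]
width: 0.261
```

Run:
```python
from h import *
go(.4614,.3023,.1105,-7.7)
```

```text
go [-0.08, -0.06, -9.95] turn -5.49 | now [0.4615 0.3023 0.011 ] ya -13.19 tilt [-0.0075 -0.0056 -1.    ] F [ 0.43 -0.21 -0.9 ] T [-0.095 -0.084  0.013] w 0.261 t 3.25
```

{"api": "arm_command", "payload": {
  "deltas": [
    {"xyz": [0, 0, -2], "turn": 0, "jaw": 255},
    {"xyz": [0, 0, -5], "turn": -1, "jaw": 255},
    {"xyz": [0, 0, -8], "turn": -3, "jaw": 255},
    {"xyz": [0, 0, -11], "turn": -5.5, "jaw": 255},
    {"xyz": [0, 0, -12], "turn": -5.5, "jaw": 255}
  ]
}}

```text
clock: 3.67
position: [0.4639, 0.3038, 0.1347]
ee_rot: [-2.363, -2.07, 0.007]
force: [1.3, -0.5, -2.9]
width: 0.262
```

```bash
cat >> h.py <<'E'
YS=-7.67; O=np.array([.5857,.0182])
def s2w(x,y):
    c=np.radians(YS);return O+[x*np.cos(c)-y*np.sin(c),x*np.sin(c)+y*np.cos(c)]
def w2s(p):
    c=np.radians(YS);d=np.asarray(p)[:2]-O;return np.array([d[0]*np.cos(c)+d[1]*np.sin(c),-d[0]*np.sin(c)+d[1]*np.cos(c)])
def gs(x,y,z,ang=0):
    s=observe();g=s2w(x,y);go(g[0],g[1],z,YS+ang,s)
    c=np.radians(YS);f=s['force'];print('   stand tcp mm',(w2s(s['position'])*1000).round(1),'z',round(s['position'][2]*1000,1),'Fstand',round(f[0]*np.cos(c)+f[1]*np.sin(c),2),round(-f[0]*np.sin(c)+f[1]*np.cos(c),2),round(f[2],2))
E
python3 - <<'E'
from h import *
gs(-.062,.114,.09)
d=grab('wrist','w3')
E
```

```text
go [-15.28, 9.67, 4.5] turn 0.1 | now [0.4639 0.3038 0.1347] ya -7.57 tilt [-0.0036 -0.0031 -1.    ] F [ 1.28 -0.48 -2.89] T [ 0.037  0.028 -0.043] w 0.262 t 3.6667
   stand tcp mm [-158.9  266.8] z 134.7 Fstand 1.34 -0.31 -2.89
```

View pics/w3.png

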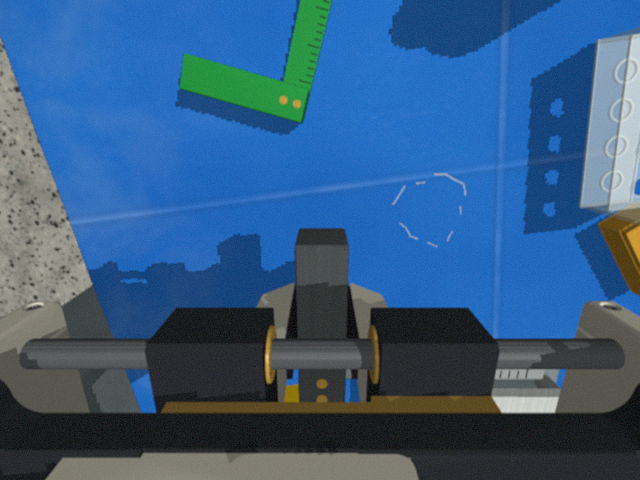

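The stock is held at (322,270), and the downward force of 2.9 N matches the square's weight. I'll carry it over the deck.

{"api": "arm_command", "payload": {
  "deltas": [
    {"xyz": [-3, 1.9, 0], "turn": 0, "jaw": 255},
    {"xyz": [-6.2, 3.9, 0], "turn": 0, "jaw": 255},
    {"xyz": [-9.4, 5.9, 0], "turn": 0, "jaw": 255},
    {"xyz": [-12.6, 8, 0.5], "turn": 0, "jaw": 255},
    {"xyz": [-15.3, 9.7, 1], "turn": 0.1, "jaw": 255}
  ]
}}

```text
clock: 4.13
position: [0.5398, 0.1366, 0.1235]
ee_rot: [-2.37, -2.062, 0.008]
force: [0.4, 0.4, -2.8]
width: 0.259
```

Run:
```python
from h import *
gs(-.062,.114,.08)
d=grab('top','t1')
d=grab('scene','s1')
f=load('t1')['frame'][:,:,::-1];cv2.imwrite('pics/t1c.png',cv2.resize(f[160:290,200:400],None,fx=4,fy=4,interpolation=cv2.INTER_CUBIC))
f=load('s1')['frame'][:,:,::-1];cv2.imwrite('pics/s1c.png',cv2.resize(f[140:290,220:420],None,fx=4,fy=4,interpolation=cv2.INTER_CUBIC))
```

```text
go [0.3, -0.06, 4.35] turn -0.26 | now [0.5398 0.1366 0.1235] ya -7.93 tilt [-0.0038 -0.0035 -1.    ] F [ 0.4   0.36 -2.84] T [0.02  0.038 0.021] w 0.259 t 4.1333
   stand tcp mm [-61.3 111.2] z 123.5 Fstand 0.34 0.41 -2.84
```

View pics/t1c.png

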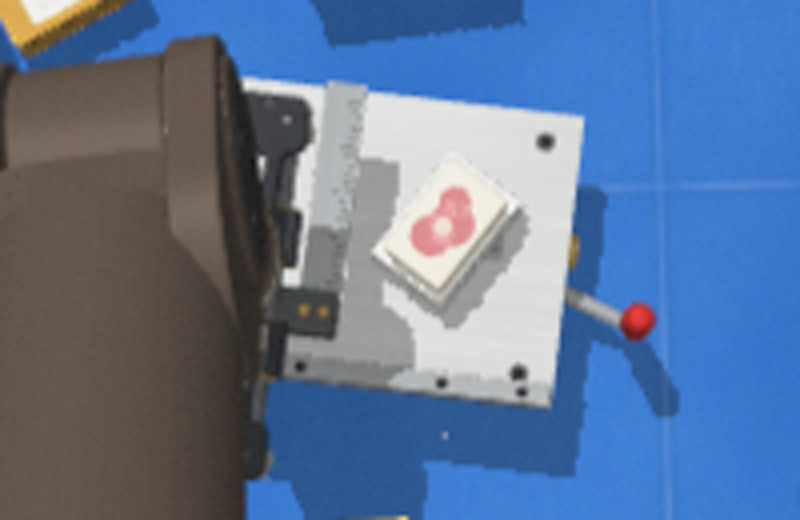

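View pics/s1c.png

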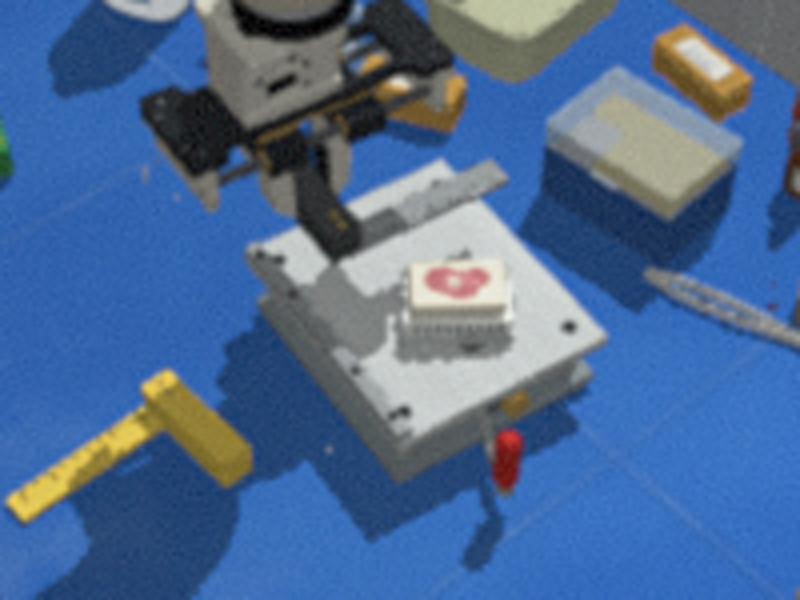

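The square hangs level over the deck, left of the holder: the blade's right edge is at (350,250) in the crop and the holder's left corner at (373,250). The rail is clear. I'll lower it.

{"api": "arm_command", "payload": {
  "deltas": [
    {"xyz": [0.3, 0, 1.5], "turn": -0.2, "jaw": 255},
    {"xyz": [0.3, 0, 3], "turn": -0.2, "jaw": 255},
    {"xyz": [0.3, 0, 4.2], "turn": -0.2, "jaw": 255},
    {"xyz": [0.3, 0, 4.6], "turn": -0.2, "jaw": 255},
    {"xyz": [0.3, 0, 4.6], "turn": -0.2, "jaw": 255}
  ]
}}

```text
clock: 4.65
position: [0.5391, 0.1346, 0.075]
ee_rot: [2.374, 2.056, -0.018]
force: [0.1, -0.6, -2.0]
width: 0.256
```

Run:
```python
from h import *
gs(-.062,.114,.072)
```

```text
go [0.48, -0.03, 0.29] turn -0.53 | now [0.5391 0.1346 0.075 ] ya -8.2 tilt [-0.0088 -0.0068 -0.9999] F [ 0.14 -0.55 -2.03] T [0.046 0.088 0.009] w 0.256 t 4.65
   stand tcp mm [-61.7 109.2] z 75.0 Fstand 0.21 -0.53 -2.03
```

{"api": "arm_command", "payload": {
  "deltas": [
    {"xyz": [0.5, 0, 0], "turn": -0.5, "jaw": 255},
    {"xyz": [0.5, 0, 0], "turn": -0.5, "jaw": 255},
    {"xyz": [0.5, 0, 0.2], "turn": -0.5, "jaw": 255},
    {"xyz": [0.5, 0, 0.2], "turn": -0.5, "jaw": 255}
  ]
}}

```text
clock: 4.98
position: [0.54, 0.1399, 0.0731]
ee_rot: [2.364, 2.067, -0.017]
force: [0.0, -0.7, -2.6]
width: 0.258
```

Run:
```python
from h import *
gs(-.062,.114,.071)
```

```text
go [-0.05, -0.04, 0.21] turn -0.0 | now [0.54   0.1399 0.0731] ya -7.67 tilt [-0.0085 -0.0064 -0.9999] F [ 0.   -0.73 -2.57] T [0.068 0.097 0.032] w 0.258 t 4.9833
   stand tcp mm [-61.6 114.5] z 73.1 Fstand 0.1 -0.72 -2.57
```

{"api": "arm_command", "payload": {
  "deltas": [
    {"xyz": [0, 0, 0.15], "turn": 0, "jaw": 255},
    {"xyz": [0, 0, 0.25], "turn": 0, "jaw": 255},
    {"xyz": [0, 0, 0.25], "turn": 0, "jaw": 255},
    {"xyz": [0, 0, 0.25], "turn": 0, "jaw": 255}
  ]
}}

```text
clock: 5.32
position: [0.5402, 0.14, 0.071]
ee_rot: [2.365, 2.067, -0.015]
force: [-0.7, -0.4, 2.9]
width: 0.26
```

Run:
```python
from h import *
gs(-.068,.114,.071)
```

```text
go [-0.06, -0.67, 0.01] turn -0.01 | now [0.5402 0.14   0.071 ] ya -7.68 tilt [-0.0079 -0.0057 -1.    ] F [-0.65 -0.38  2.95] T [-0.053  0.201 -0.014] w 0.26 t 5.3167
   stand tcp mm [-61.3 114.6] z 71.0 Fstand -0.59 -0.46 2.95
```

{"api": "arm_command", "payload": {
  "deltas": [
    {"xyz": [0, -0.2, 0.0], "turn": 0, "jaw": 255},
    {"xyz": [0, -0.4, 0.0], "turn": 0, "jaw": 255},
    {"xyz": [0, -0.6, 0.0], "turn": 0, "jaw": 255},
    {"xyz": [0, -0.6, 0.0], "turn": 0, "jaw": 255}
  ]
}}

```text
clock: 5.65
position: [0.5339, 0.1408, 0.071]
ee_rot: [2.364, 2.067, -0.016]
force: [-0.5, -0.1, -1.4]
width: 0.256
```

Run:
```python
from h import *
gs(-.068,.114,.071)
```

```text
go [-0.06, -0.02, 0.0] turn -0.0 | now [0.5339 0.1408 0.071 ] ya -7.67 tilt [-0.008 -0.006 -1.   ] F [-0.52 -0.11 -1.41] T [-0.078 -0.004 -0.056] w 0.256 t 5.65
   stand tcp mm [-67.8 114.6] z 71.0 Fstand -0.5 -0.18 -1.41
```

{"api": "arm_command", "payload": {
  "deltas": [
    {"xyz": [0, -0.08, 0.01], "turn": 0, "jaw": 255},
    {"xyz": [0, -0.15, 0.01], "turn": 0, "jaw": 255},
    {"xyz": [0, -0.15, 0.01], "turn": 0, "jaw": 255},
    {"xyz": [0, -0.15, 0.01], "turn": 0, "jaw": 255}
  ]
}}

```text
clock: 5.98
position: [0.5337, 0.1409, 0.0713]
ee_rot: [2.364, 2.066, -0.013]
force: [5.1, -1.6, -3.0]
width: 0.255
```

Run:
```python
from h import *
gs(-.068,.114,.071)
```

```text
go [-0.06, -0.01, 0.03] turn -0.03 | now [0.5337 0.1409 0.0713] ya -7.7 tilt [-0.0076 -0.0036 -1.    ] F [ 5.08 -1.57 -2.97] T [-0.192 -1.002 -0.057] w 0.255 t 5.9833
   stand tcp mm [-67.9 114.6] z 71.3 Fstand 5.24 -0.87 -2.97
```

The stock met the rail at stand x = -67.9, where -68 was expected, with 5 N. Next I'll slide along the rail.

{"api": "arm_command", "payload": {
  "deltas": [
    {"xyz": [-0.25, -0.03, 0.02], "turn": 0, "jaw": 255},
    {"xyz": [-0.5, -0.03, 0.02], "turn": 0, "jaw": 255},
    {"xyz": [-0.75, -0.03, 0.02], "turn": 0, "jaw": 255},
    {"xyz": [-1.0, -0.03, 0.02], "turn": 0, "jaw": 255},
    {"xyz": [-1.0, -0.03, 0.02], "turn": 0, "jaw": 255}
  ]
}}

```text
clock: 6.4
position: [0.5322, 0.1301, 0.0712]
ee_rot: [2.364, 2.064, -0.013]
force: [3.2, -1.5, -2.3]
width: 0.26
```

Run:
```python
from h import *
gs(-.068,.104,.071)
```

```text
go [0.02, -0.01, 0.02] turn -0.09 | now [0.5322 0.1301 0.0712] ya -7.76 tilt [-0.0079 -0.0031 -1.    ] F [ 3.21 -1.53 -2.26] T [-0.392 -0.766 -0.119] w 0.26 t 6.4
   stand tcp mm [-67.9 103.8] z 71.2 Fstand 3.39 -1.09 -2.26
```

{"api": "arm_command", "payload": {
  "deltas": [
    {"xyz": [-0.25, -0.04, 0.05], "turn": -0.1, "jaw": 255},
    {"xyz": [-0.5, -0.04, 0.05], "turn": -0.1, "jaw": 255},
    {"xyz": [-0.75, -0.04, 0.05], "turn": -0.1, "jaw": 255},
    {"xyz": [-1.0, -0.04, 0.05], "turn": -0.1, "jaw": 255},
    {"xyz": [-1.0, -0.04, 0.05], "turn": -0.1, "jaw": 255}
  ]
}}

```text
clock: 6.82
position: [0.5307, 0.1196, 0.071]
ee_rot: [2.363, 2.065, -0.012]
force: [4.8, -0.6, 0.3]
width: 0.256
```

Run:
```python
from h import *
gs(-.068,.094,.071)
grab('top','t2')
f=load('t2')['frame'][:,:,::-1];cv2.imwrite('pics/t2c.png',cv2.resize(f[160:290,200:400],None,fx=4,fy=4,interpolation=cv2.INTER_CUBIC))
```

```text
go [0.08, 0.0, 0.0] turn -0.02 | now [0.5307 0.1196 0.071 ] ya -7.69 tilt [-0.0079 -0.0025 -1.    ] F [ 4.84 -0.6   0.28] T [-0.234 -0.926 -0.146] w 0.256 t 6.8167
   stand tcp mm [-68.   93.2] z 71.0 Fstand 4.87 0.05 0.28
```

View pics/t2c.png

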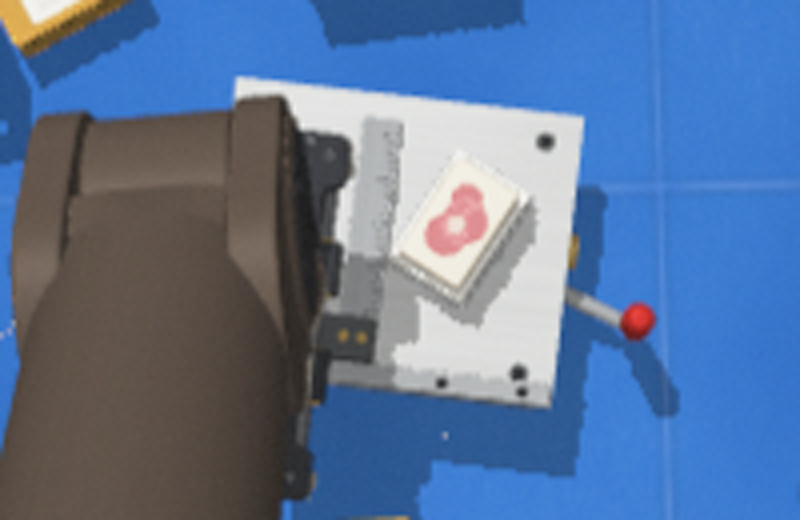

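The blade's right edge at (392,255) now touches the holder's corner at (393,255), and the holder has begun to move. I'll go on sliding.

{"api": "arm_command", "payload": {
  "deltas": [
    {"xyz": [-0.2, -0.03, 0.03], "turn": 0, "jaw": 255},
    {"xyz": [-0.4, -0.03, 0.03], "turn": 0, "jaw": 255},
    {"xyz": [-0.6, -0.03, 0.03], "turn": 0, "jaw": 255},
    {"xyz": [-0.8, -0.03, 0.03], "turn": 0, "jaw": 255},
    {"xyz": [-0.8, -0.03, 0.03], "turn": 0, "jaw": 255}
  ]
}}

```text
clock: 7.28
position: [0.5297, 0.1116, 0.071]
ee_rot: [2.363, 2.065, -0.011]
force: [4.4, -0.1, 2.8]
width: 0.261
```

Run:
```python
from h import *
gs(-.068,.084,.071)
```

```text
go [-0.11, -0.0, 0.0] turn -0.04 | now [0.5297 0.1116 0.071 ] ya -7.71 tilt [-0.0077 -0.0019 -1.    ] F [ 4.43 -0.06  2.79] T [ 0.038 -0.896 -0.18 ] w 0.261 t 7.2833
   stand tcp mm [-68.   85.1] z 71.0 Fstand 4.4 0.53 2.79
```

{"api": "arm_command", "payload": {
  "deltas": [
    {"xyz": [-0.15, -0.02, 0.0], "turn": 0, "jaw": 255},
    {"xyz": [-0.3, -0.02, 0.0], "turn": 0, "jaw": 255},
    {"xyz": [-0.45, -0.02, 0.0], "turn": 0, "jaw": 255},
    {"xyz": [-0.6, -0.02, 0.0], "turn": 0, "jaw": 255},
    {"xyz": [-0.6, -0.02, 0.0], "turn": 0, "jaw": 255}
  ]
}}

```text
clock: 7.7
position: [0.5288, 0.1057, 0.071]
ee_rot: [2.363, 2.065, -0.011]
force: [4.9, 0.8, -0.2]
width: 0.259
```

Run:
```python
from h import *
gs(-.068,.079,.071)
grab('top','t3')
f=load('t3')['frame'][:,:,::-1];cv2.imwrite('pics/t3c.png',cv2.resize(f[180:270,260:370],None,fx=7,fy=6.5,interpolation=cv2.INTER_CUBIC))
```

```text
go [-0.01, 0.01, 0.0] turn -0.04 | now [0.5288 0.1057 0.071 ] ya -7.71 tilt [-0.0076 -0.0017 -1.    ] F [ 4.88  0.84 -0.18] T [ 0.165 -1.061 -0.132] w 0.259 t 7.7
   stand tcp mm [-68.1  79.1] z 71.0 Fstand 4.73 1.48 -0.18
```

View pics/t3c.png

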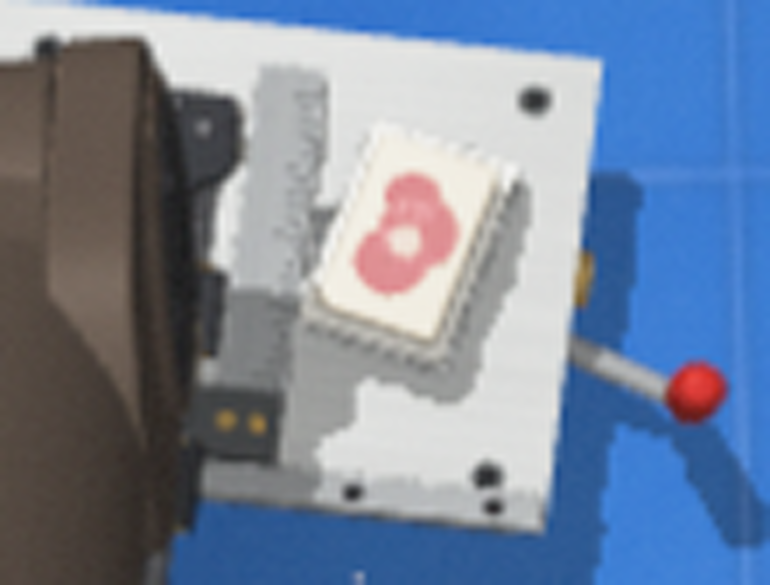

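The blade turns the holder, which is still about 15° off. The contact is at its rail-end corner, (305,320).

{"api": "arm_command", "payload": {
  "deltas": [
    {"xyz": [-0.1, -0.02, 0.0], "turn": 0, "jaw": 255},
    {"xyz": [-0.2, -0.02, 0.0], "turn": 0, "jaw": 255},
    {"xyz": [-0.3, -0.02, 0.0], "turn": 0, "jaw": 255},
    {"xyz": [-0.4, -0.02, 0.0], "turn": 0, "jaw": 255},
    {"xyz": [-0.4, -0.02, 0.0], "turn": 0, "jaw": 255}
  ]
}}

```text
clock: 8.17
position: [0.5283, 0.1019, 0.0711]
ee_rot: [2.363, 2.065, -0.01]
force: [5.4, 0.9, -0.7]
width: 0.256
```

Run:
```python
from h import *
gs(-.068,.075,.071)
grab('top','t4')
f=load('t4')['frame'][:,:,::-1];cv2.imwrite('pics/t4c.png',cv2.resize(f[180:270,260:370],None,fx=7,fy=6.5,interpolation=cv2.INTER_CUBIC))
```

```text
go [-0.02, 0.01, 0.01] turn -0.03 | now [0.5283 0.1019 0.0711] ya -7.7 tilt [-0.0074 -0.0012 -1.    ] F [ 5.39  0.87 -0.73] T [ 0.219 -1.091 -0.196] w 0.256 t 8.1667
   stand tcp mm [-68.1  75.2] z 71.1 Fstand 5.22 1.58 -0.73
```

View pics/t4c.png

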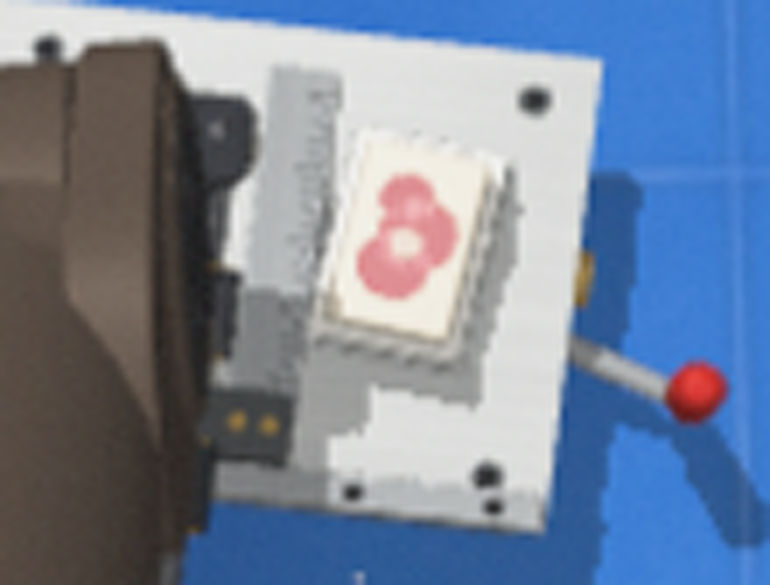

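About 7° remain. Going on in smaller steps.

{"api": "arm_command", "payload": {
  "deltas": [
    {"xyz": [-0.08, -0.02, 0.0], "turn": 0, "jaw": 255},
    {"xyz": [-0.16, -0.02, 0.0], "turn": 0, "jaw": 255},
    {"xyz": [-0.24, -0.02, 0.0], "turn": 0, "jaw": 255},
    {"xyz": [-0.3, -0.02, 0.0], "turn": 0, "jaw": 255},
    {"xyz": [-0.3, -0.02, 0.0], "turn": 0, "jaw": 255}
  ]
}}

```text
clock: 8.63
position: [0.5279, 0.099, 0.0711]
ee_rot: [2.362, 2.065, -0.009]
force: [4.9, 0.9, -0.6]
width: 0.26
```

Run:
```python
from h import *
gs(-.068,.072,.071)
grab('top','t5')
f=load('t5')['frame'][:,:,::-1];cv2.imwrite('pics/t5c.png',cv2.resize(f[180:270,260:370],None,fx=7,fy=6.5,interpolation=cv2.INTER_CUBIC))
```

```text
go [-0.04, 0.01, 0.01] turn -0.03 | now [0.5279 0.099  0.0711] ya -7.7 tilt [-7.3e-03 -8.0e-04 -1.0e+00] F [ 4.94  0.91 -0.6 ] T [ 0.296 -1.092 -0.109] w 0.26 t 8.6333
   stand tcp mm [-68.1  72.4] z 71.1 Fstand 4.78 1.57 -0.6
```

View pics/t5c.png

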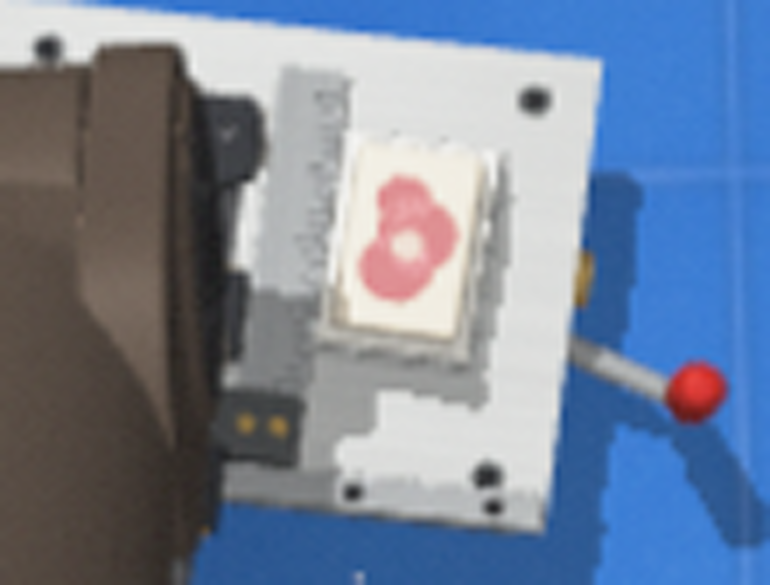

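The holder now lies almost along the blade from (350,130) to (325,330). The force in y is still low at 1.6 N, so I'll feel for the stop in small steps.

{"api": "arm_command", "payload": {
  "deltas": [
    {"xyz": [-0.05, -0.02, 0.0], "turn": 0, "jaw": 255},
    {"xyz": [-0.1, -0.02, 0.0], "turn": 0, "jaw": 255},
    {"xyz": [-0.12, -0.02, 0.0], "turn": 0, "jaw": 255},
    {"xyz": [-0.12, -0.02, 0.0], "turn": 0, "jaw": 255}
  ]
}}

```text
clock: 9.02
position: [0.5278, 0.0981, 0.0711]
ee_rot: [2.362, 2.065, -0.009]
force: [4.7, 2.6, -0.2]
width: 0.256
```

Run:
```python
from h import *
gs(-.068,.072,.071)
```

```text
go [0.05, 0.01, 0.01] turn -0.01 | now [0.5278 0.0981 0.0711] ya -7.68 tilt [-7.e-03 -4.e-04 -1.e+00] F [ 4.71  2.62 -0.21] T [ 0.343 -1.066 -0.192] w 0.256 t 9.0167
   stand tcp mm [-68.1  71.5] z 71.1 Fstand 4.32 3.23 -0.21
```

{"api": "arm_command", "payload": {
  "deltas": [
    {"xyz": [-0.03, -0.02, 0.0], "turn": 0, "jaw": 255},
    {"xyz": [-0.06, -0.02, 0.0], "turn": 0, "jaw": 255},
    {"xyz": [-0.06, -0.02, 0.0], "turn": 0, "jaw": 255},
    {"xyz": [-0.06, -0.02, 0.0], "turn": 0, "jaw": 255}
  ]
}}

```text
clock: 9.35
position: [0.5277, 0.0979, 0.0711]
ee_rot: [2.362, 2.065, -0.008]
force: [6.1, 2.2, -1.3]
width: 0.256
```

Run:
```python
from h import *
gs(-.068,.072,.071)
grab('top','t6');grab('scene','s6')
f=load('t6')['frame'][:,:,::-1];cv2.imwrite('pics/t6c.png',cv2.resize(f[180:270,260:370],None,fx=7,fy=6.5,interpolation=cv2.INTER_CUBIC))
```

```text
go [0.07, 0.01, 0.01] turn 0.0 | now [0.5277 0.0979 0.0711] ya -7.67 tilt [-6.7e-03  1.0e-04 -1.0e+00] F [ 6.15  2.18 -1.28] T [ 0.329 -1.085 -0.12 ] w 0.256 t 9.35
   stand tcp mm [-68.1  71.3] z 71.1 Fstand 5.8 2.98 -1.28
```

View pics/t6c.png

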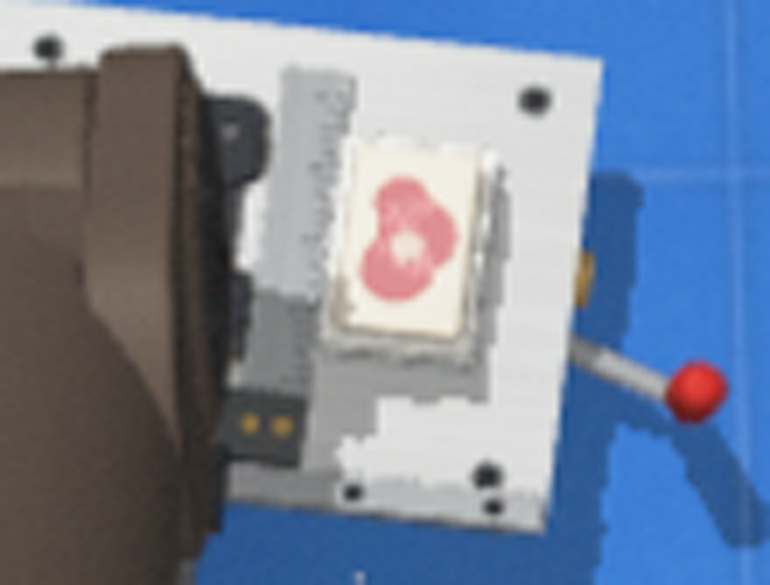

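{"api": "arm_command", "payload": {
  "deltas": [
    {"xyz": [-0.06, -0.01, 0.0], "turn": 0, "jaw": 255},
    {"xyz": [-0.12, -0.01, 0.0], "turn": 0, "jaw": 255},
    {"xyz": [-0.12, -0.01, 0.0], "turn": 0, "jaw": 255},
    {"xyz": [-0.12, -0.01, 0.0], "turn": 0, "jaw": 255}
  ]
}}

```text
clock: 9.78
position: [0.5278, 0.0976, 0.0712]
ee_rot: [2.361, 2.066, -0.006]
force: [5.2, 3.4, -1.7]
width: 0.261
```

Run:
```python
from h import *
gs(-.068,.072,.071)
```

```text
go [0.1, 0.0, 0.02] turn 0.06 | now [0.5278 0.0976 0.0712] ya -7.61 tilt [-5.8e-03  6.0e-04 -1.0e+00] F [ 5.17  3.39 -1.71] T [ 0.709 -1.076 -0.036] w 0.261 t 9.7833
   stand tcp mm [-68.  71.] z 71.2 Fstand 4.67 4.05 -1.71
```

```bash
cat >> h.py <<'E'
def chk(tag):
    d=grab('top',tag);P=pts(d);v,u=np.mgrid[0:480,0:640];Z=np.where(d['depth']>0,P[...,2],-1)
    Z=cv2.medianBlur(Z.astype(np.float32),3); ok=(d['depth']>0)&(abs(P[...,2]-Z)<.004)
    box=(u>240)&(u<352)&(v>172)&(v<268)
    for nm,m in(('block',(Z>.088)&(Z<.1)&(u>303)),('plate+',(Z>.072)&(Z<.1)&(u>303)&(v<240)),('handle',None)):
        if m is None: continue
        k,r=comp(ok&box&m,P,nm);
        print('  stand c mm',(w2s(r[0])*1000).round(1),'yaw rel',((r[2]-YS+45)%90)-45)
    f=d['frame'][:,:,::-1];cv2.imwrite(f'pics/{tag}c.png',cv2.resize(f[180:270,260:370],None,fx=7,fy=6.5,interpolation=cv2.INTER_CUBIC))
    return d,P,Z,ok
E
python3 - <<'E'
from h import *
d,P,Z,ok=chk('t7')
hs=cv2.cvtColor(d['frame'],cv2.COLOR_RGB2HSV)
v,u=np.mgrid[0:480,0:640]
red=((hs[...,0]<8)|(hs[...,0]>172))&(hs[...,1]>150)&(u>340)&(u<385)&(v>215)&(v<265)&ok&(Z>.06)
print('handle stand',w2s(P[red].mean(0))*1000,P[red].mean(0),red.sum())
E
```

```text
block 469 z 0.096 c [0.5831 0.0109] size [0.0408 0.0643] ang 82.85 
    [[0.5486000180244446, -0.0052999998442828655], [0.6123999953269958, -0.013299999758601189], [0.6175000071525574, 0.0272000003606081], [0.5536999702453613, 0.035100001841783524]]
  stand c mm [-1.6 -7.6] yaw rel 0.5199526977539222
plate+ 635 z 0.0951 c [0.583  0.0106] size [0.0512 0.074 ] ang 82.3 
    [[0.542900025844574, -0.009800000116229057], [0.6162999868392944, -0.01979999989271164], [0.6230999827384949, 0.03099999949336052], [0.5497999787330627, 0.04089999943971634]]
  stand c mm [-1.6 -7.9] yaw rel -0.025632934570296584
handle stand [ -40.16820288 -104.42423633] [ 0.53195395 -0.07992883  0.07648101] 41
```

View pics/t7c.png

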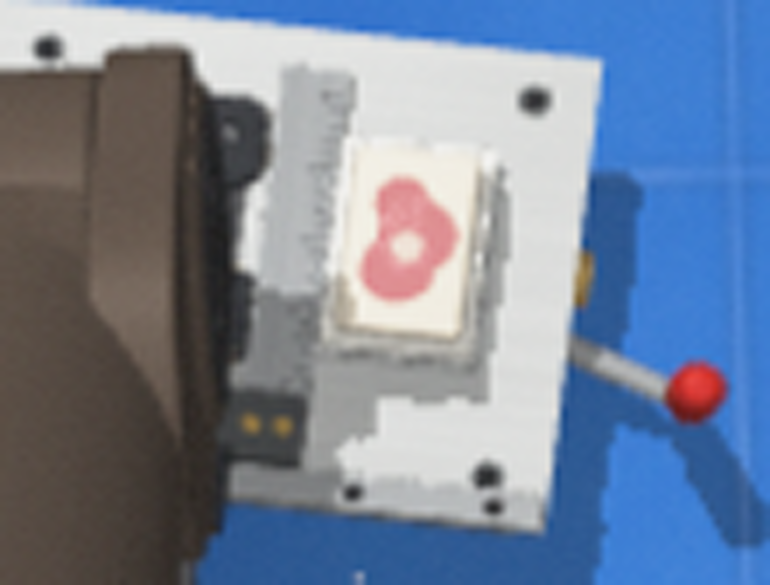

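The holder is square within about 0.3°, centred at stand y ≈ -7.8. That agrees with the blade at about 19, so it is home on the stop. Step 1 needs a clear press, so I'll firm it up with more rail preload.

{"api": "arm_command", "payload": {
  "deltas": [
    {"xyz": [-0.1, -0.06, 0.02], "turn": 0, "jaw": 255},
    {"xyz": [-0.16, -0.08, 0.02], "turn": 0, "jaw": 255},
    {"xyz": [-0.22, -0.08, 0.02], "turn": 0, "jaw": 255},
    {"xyz": [-0.25, -0.08, 0.02], "turn": 0, "jaw": 255},
    {"xyz": [-0.25, -0.08, 0.02], "turn": 0, "jaw": 255}
  ],
  "force": 50
}}

```text
clock: 10.25
position: [0.5278, 0.0973, 0.0713]
ee_rot: [2.359, 2.068, -0.002]
force: [6.7, 7.2, -1.0]
width: 0.255
```

Run:
```python
from h import *
gs(-.068,.072,.071)
chk('t8')
```

```text
go [0.13, -0.0, 0.03] turn 0.16 | now [0.5278 0.0973 0.0713] ya -7.51 tilt [-0.0035  0.0025 -1.    ] F [ 6.66  7.21 -0.98] T [ 1.43  -1.462 -0.078] w 0.255 t 10.25
   stand tcp mm [-68.   70.7] z 71.3 Fstand 5.63 8.03 -0.98
block 470 z 0.0963 c [0.5833 0.0106] size [0.0411 0.0646] ang 82.53 
    [[0.5486000180244446, -0.005499999970197678], [0.6126000285148621, -0.013899999670684338], [0.6179999709129333, 0.026799999177455902], [0.5539000034332275, 0.03519999980926514]]
  stand c mm [-1.4 -7.8] yaw rel 0.19613067626954717
plate+ 611 z 0.0956 c [0.5832 0.0111] size [0.0498 0.0728] ang 82.1 
    [[0.5437999963760376, -0.00860000029206276], [0.6158999800682068, -0.01860000006854534], [0.6226999759674072, 0.030700000002980232], [0.550599992275238, 0.040699999779462814]]
  stand c mm [-1.5 -7.4] yaw rel -0.23224456787107783
```

```bash
cat >> h.py <<'E'
def heights(tag):
    d=load(tag);P=pts(d);ok=d['depth']>0
    c=np.radians(YS);q=P[...,:2]-O;X=(q[...,0]*np.cos(c)+q[...,1]*np.sin(c))*1000;Y=(-q[...,0]*np.sin(c)+q[...,1]*np.cos(c))*1000;Z=P[...,2]*1000
    def med(x0,x1,y0,y1):
        m=ok&(X>x0)&(X<x1)&(Y>y0)&(Y<y1)&(Z>50)&(Z<75);
        return (round(float(np.median(Z[m])),2),round(float(Z[m].std()/max(m.sum(),1)**.5),2),int(m.sum()))
    print('blade z by x:',[ (x,med(x,x+18,23,37)) for x in(-50,-30,-10,10,30,45)])
    print('deck z by x (right side):',[(x,med(x,x+20,-60,-42)) for x in(-70,-50,-20,10,40)], 'deck past tip',med(62,74,20,40))
    # lateral profile of blade across y, at x bands
    for x0 in(-45,0,42):
        m=ok&(X>x0)&(X<x0+15)&(Y>-45)&(Y<60)
E
python3 - <<'E'
from h import *
heights('t8');heights('t5')
E
```

```text
blade z by x: [(-50, (67.95, 0.28, 51)), (-30, (67.33, 0.35, 47)), (-10, (68.01, 0.31, 48)), (10, (67.84, 0.36, 51)), (30, (68.04, 0.31, 48)), (45, (67.44, 0.46, 48))]
deck z by x (right side): [(-70, (60.75, 0.3, 71)), (-50, (61.93, 0.27, 70)), (-20, (61.33, 0.31, 68)), (10, (61.77, 0.29, 72)), (40, (62.01, 0.29, 66))] deck past tip (61.82, 0.33, 45)
blade z by x: [(-50, (67.32, 0.3, 49)), (-30, (67.4, 0.35, 49)), (-10, (68.35, 0.36, 49)), (10, (67.18, 0.33, 50)), (30, (67.23, 0.36, 47)), (45, (66.67, 0.4, 47))]
deck z by x (right side): [(-70, (61.19, 0.24, 70)), (-50, (61.56, 0.31, 70)), (-20, (61.01, 0.29, 69)), (10, (61.04, 0.27, 69)), (40, (60.99, 0.27, 70))] deck past tip (61.37, 0.39, 44)
```

The blade's top is 6.1 mm above the deck along its whole length, so it lies flat. I'll hold the press a few rows more, with a bit of down force, then unload.

{"api": "arm_command", "payload": {
  "deltas": [
    {"xyz": [-0.25, -0.06, 0.06], "turn": 0, "jaw": 255},
    {"xyz": [-0.27, -0.06, 0.06], "turn": 0, "jaw": 255},
    {"xyz": [-0.27, -0.06, 0.06], "turn": 0, "jaw": 255},
    {"xyz": [-0.27, -0.06, 0.06], "turn": 0, "jaw": 255}
  ]
}}

```text
clock: 10.63
position: [0.5278, 0.0971, 0.0713]
ee_rot: [2.357, 2.071, 0.003]
force: [6.1, 7.7, 2.3]
width: 0.254
```

Run:
```python
from h import *
gs(-.068,.072,.071)
d=grab('wrist','w9')
```

```text
go [0.16, -0.01, 0.03] turn 0.28 | now [0.5278 0.0971 0.0713] ya -7.39 tilt [-8.0e-04  4.3e-03 -1.0e+00] F [6.15 7.74 2.27] T [ 1.544 -1.22  -0.011] w 0.254 t 10.6333
   stand tcp mm [-67.9  70.4] z 71.3 Fstand 5.06 8.49 2.27
```

View pics/w9.png

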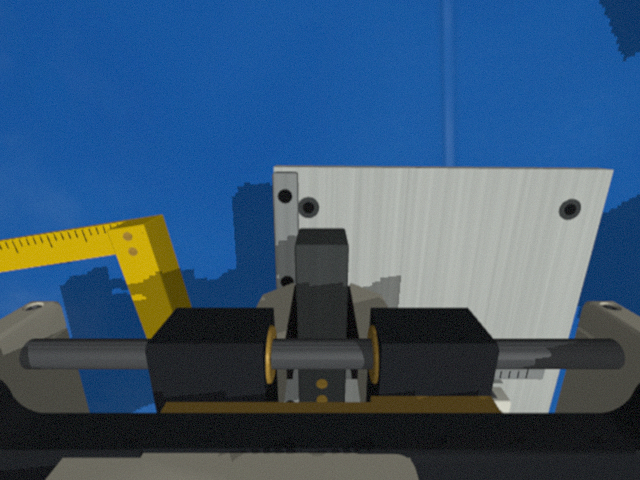

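The stock's left face at (297,240) lies along the rail. I'll unload and open the fingers.

{"api": "arm_command", "payload": {
  "deltas": [
    {"xyz": [0, 0, 0], "turn": 0, "jaw": 255},
    {"xyz": [0, 0, 0], "turn": 0, "jaw": 255},
    {"xyz": [0, 0, 0], "turn": 0, "jaw": 255}
  ],
  "force": 10
}}

```text
clock: 10.93
position: [0.5278, 0.0974, 0.0712]
ee_rot: [2.357, 2.072, 0.004]
force: [5.1, 2.5, -0.1]
width: 0.26
```

Run:
```python
from h import *
gs(-.068,.072,.071)
```

```text
go [0.12, -0.0, 0.02] turn 0.3 | now [0.5278 0.0974 0.0712] ya -7.37 tilt [-6.0e-04  4.1e-03 -1.0e+00] F [ 5.1   2.49 -0.08] T [ 0.435 -0.968  0.054] w 0.26 t 10.9333
   stand tcp mm [-68.   70.8] z 71.2 Fstand 4.72 3.15 -0.08
```

{"api": "arm_command", "payload": {
  "deltas": [
    {"xyz": [0, 0, 0], "turn": 0, "jaw": 120},
    {"xyz": [0, 0, 0], "turn": 0, "jaw": 120},
    {"xyz": [0, 0, 0], "turn": 0, "jaw": 120},
    {"xyz": [0, 0, 0], "turn": 0, "jaw": 120},
    {"xyz": [0, 0, 0], "turn": 0, "jaw": 120}
  ]
}}

```text
clock: 11.35
position: [0.5272, 0.0972, 0.071]
ee_rot: [2.357, 2.072, 0.002]
force: [-0.8, -0.5, -0.1]
width: 0.518
```

Run:
```python
from h import *
gs(-.068,.072,.13)
chk('t10')
heights('t10')
```

```text
go [0.15, 0.07, -5.9] turn 0.29 | now [0.5272 0.0972 0.071 ] ya -7.38 tilt [-0.001   0.0031 -1.    ] F [-0.82 -0.53 -0.1 ] T [-0.117  0.098  0.019] w 0.518 t 11.35
   stand tcp mm [-68.5  70.4] z 71.0 Fstand -0.74 -0.64 -0.1
block 495 z 0.0964 c [0.5842 0.0108] size [0.0409 0.0659] ang 82.36 
    [[0.548799991607666, -0.005100000184029341], [0.6141999959945679, -0.013899999670684338], [0.6195999979972839, 0.02669999934732914], [0.5543000102043152, 0.03550000116229057]]
  stand c mm [-0.5 -7.6] yaw rel 0.029718322753922166
plate+ 667 z 0.0956 c [0.5826 0.0115] size [0.0496 0.0745] ang 83.47 
    [[0.5426999926567078, -0.008899999782443047], [0.6168000102043152, -0.017400000244379044], [0.6223999857902527, 0.03189999982714653], [0.5483999848365784, 0.04039999842643738]]
  stand c mm [-2.2 -7.1] yaw rel 1.137468261718766
blade z by x: [(-50, (67.52, 0.33, 50)), (-30, (66.8, 0.35, 46)), (-10, (67.33, 0.35, 47)), (10, (67.19, 0.38, 48)), (30, (67.7, 0.32, 50)), (45, (66.02, 0.37, 46))]
deck z by x (right side): [(-70, (61.53, 0.27, 70)), (-50, (61.24, 0.28, 68)), (-20, (61.13, 0.29, 71)), (10, (61.74, 0.24, 68)), (40, (61.51, 0.28, 69))] deck past tip (61.69, 0.35, 43)
```

Released; the square and the holder stayed put. I'll rise clear, then look before going to the handle.

{"api": "arm_command", "payload": {
  "deltas": [
    {"xyz": [0, 0, -2], "turn": 0, "jaw": 120},
    {"xyz": [0, 0, -5], "turn": 0, "jaw": 120},
    {"xyz": [0, 0, -8], "turn": 0.3, "jaw": 120},
    {"xyz": [0, 0, -11], "turn": 0.3, "jaw": 255},
    {"xyz": [0, 0, -11], "turn": 0.3, "jaw": 255}
  ]
}}

```text
clock: 11.82
position: [0.5299, 0.0976, 0.1863]
ee_rot: [2.361, 2.063, 0.014]
force: [0.9, 0.2, 0.2]
width: 0.429
```

Run:
```python
from h import *
gs(-.085,-.104,.15)
chk('t11')
f=load('t11')['frame'][:,:,::-1];cv2.imwrite('pics/t11c.png',cv2.resize(f[170:270,250:370],None,fx=6.6,fy=6,interpolation=cv2.INTER_CUBIC))
d=grab('scene','s11')
```

```text
go [-17.53, -1.93, 3.56] turn -0.04 | now [0.5299 0.0976 0.1863] ya -7.71 tilt [ 0.0026  0.0104 -0.9999] F [0.87 0.21 0.24] T [-0.107 -0.086  0.023] w 0.429 t 11.8167
   stand tcp mm [-65.9  71.2] z 186.3 Fstand 0.83 0.32 0.24
block 492 z 0.0961 c [0.5833 0.0108] size [0.041 0.064] ang 82.5 
    [[0.5489000082015991, -0.0052999998442828655], [0.6122999787330627, -0.01360000018030405], [0.6176999807357788, 0.027000000700354576], [0.5543000102043152, 0.03530000150203705]]
  stand c mm [-1.4 -7.6] yaw rel 0.16691772460939092
plate+ 658 z 0.0953 c [0.5828 0.0106] size [0.0501 0.0746] ang 83.8 
    [[0.5429999828338623, -0.010200000368058681], [0.6172000169754028, -0.018300000578165054], [0.6226000189781189, 0.03150000050663948], [0.5483999848365784, 0.03959999978542328]]
  stand c mm [-1.9 -7.9] yaw rel 1.470231933593766
```

View pics/t11c.png

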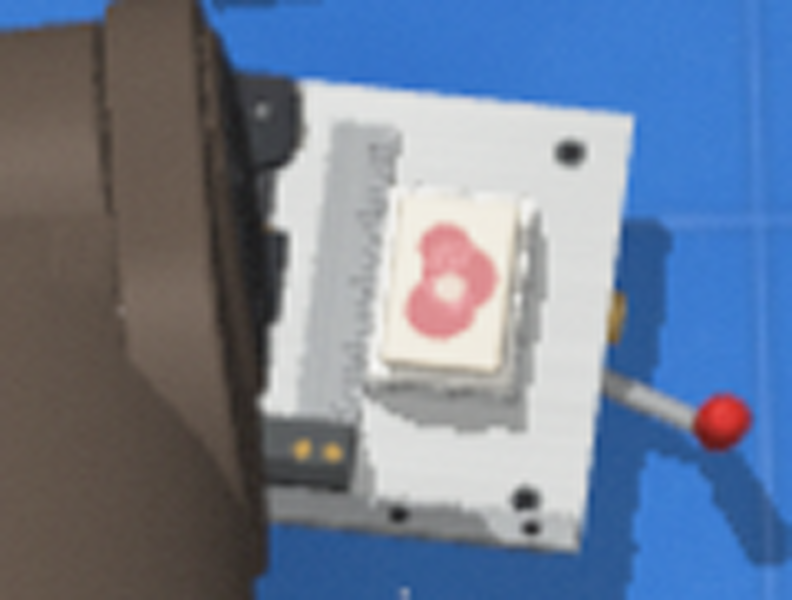

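The square lies flat, the blade along the holder from (400,185) to (372,380), and the stock on the rail. On to the handle.

{"api": "arm_command", "payload": {
  "deltas": [
    {"xyz": [-3.5, -0.4, 0.5], "turn": 0, "jaw": 255},
    {"xyz": [-7, -0.8, 1], "turn": 0, "jaw": 255},
    {"xyz": [-10.5, -1.2, 1.5], "turn": 0, "jaw": 255},
    {"xyz": [-14, -1.6, 2.5], "turn": 0, "jaw": 255},
    {"xyz": [-17.5, -1.9, 3.5], "turn": 0, "jaw": 255}
  ]
}}

```text
clock: 12.33
position: [0.4839, -0.0745, 0.1453]
ee_rot: [2.362, 2.067, 0.004]
force: [1.0, -1.0, -0.6]
width: 0.013
```

```bash
cat >> h.py <<'E'
def handle(d):
    P=pts(d);v,u=np.mgrid[0:480,0:640];ok=d['depth']>0
    hs=cv2.cvtColor(d['frame'],cv2.COLOR_RGB2HSV)
    red=((hs[...,0]<8)|(hs[...,0]>172))&(hs[...,1]>150)&(u>340)&(u<385)&(v>190)&(v<265)&ok&(P[...,2]>.06)&(P[...,2]<.09)
    if red.sum()<5: print('no handle');return
    h=w2s(P[red].mean(0))*1000;print('handle stand',h.round(1),red.sum(),'sleeve',np.radians(25.8)-np.arctan2(-h[0],-h[1]))
E
python3 - <<'E'
from h import *
gs(-.085,-.104,.045)
d=chk('t12')[0];heights('t12');handle(d)
f=load('t12')['frame'][:,:,::-1];cv2.imwrite('pics/t12c.png',cv2.resize(f[170:270,250:370],None,fx=6.6,fy=6,interpolation=cv2.INTER_CUBIC))
E
```

```text
go [0.15, 0.32, 10.04] turn 0.04 | now [ 0.4839 -0.0745  0.1453] ya -7.63 tilt [ 2.0e-04  3.6e-03 -1.0e+00] F [ 1.05 -0.97 -0.6 ] T [-0.066  0.013  0.035] w 0.013 t 12.3333
   stand tcp mm [ -88.5 -105.5] z 145.3 Fstand 1.17 -0.83 -0.6
block 489 z 0.0963 c [0.5829 0.011 ] size [0.0413 0.0636] ang 82.52 
    [[0.5486000180244446, -0.0052999998442828655], [0.6116999983787537, -0.01360000018030405], [0.6171000003814697, 0.027400000020861626], [0.5540000200271606, 0.035599999129772186]]
  stand c mm [-1.8 -7.5] yaw rel 0.19143859863282842
plate+ 642 z 0.0955 c [0.5824 0.0109] size [0.0512 0.0738] ang 83.08 
    [[0.5425999760627747, -0.009999999776482582], [0.6158999800682068, -0.01889999955892563], [0.6220999956130981, 0.03189999982714653], [0.548799991607666, 0.040800001472234726]]
  stand c mm [-2.3 -7.6] yaw rel 0.7522677612304847
blade z by x: [(-50, (67.93, 0.37, 50)), (-30, (67.14, 0.3, 51)), (-10, (68.08, 0.32, 47)), (10, (66.8, 0.3, 48)), (30, (67.23, 0.28, 49)), (45, (67.45, 0.38, 45))]
deck z by x (right side): [(-70, (61.03, 0.4, 46)), (-50, (61.12, 0.27, 54)), (-20, (60.92, 0.32, 68)), (10, (61.89, 0.29, 70)), (40, (61.61, 0.29, 69))] deck past tip (60.84, 0.37, 44)
no handle
```

View pics/t12c.png

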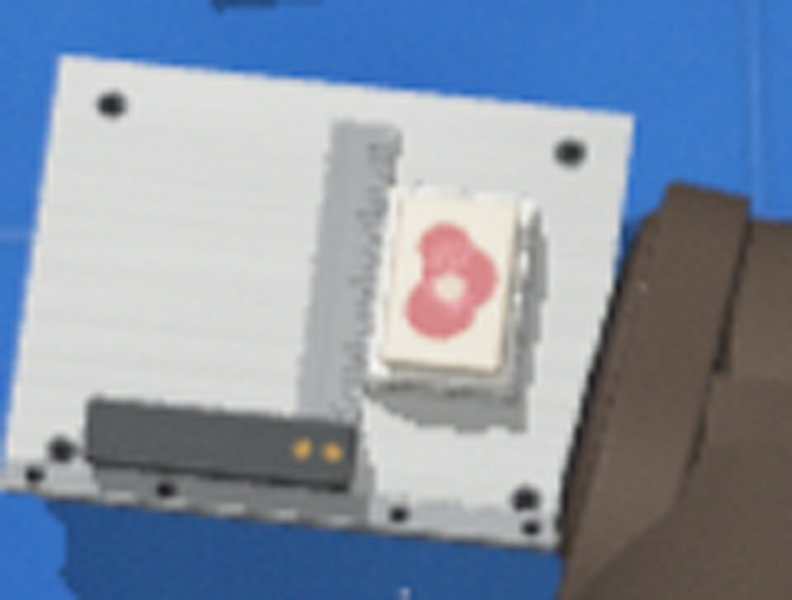

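The whole square is in view, stock along the rail from (88,440) to (355,460). Quick numeric check of its pose.

```bash
cat >> h.py <<'E'
def sqchk(tag):
    d=load(tag);P=pts(d);v,u=np.mgrid[0:480,0:640];Z=np.where(d['depth']>0,P[...,2],-1)
    Z=cv2.medianBlur(Z.astype(np.float32),3); ok=(d['depth']>0)&(abs(P[...,2]-Z)<.005)
    k,r=comp(ok&(u>255)&(u<308)&(v>225)&(v<262)&(Z>.077)&(Z<.1),P,'stock')
    print('  stock c stand',(w2s(r[0])*1000).round(1),'yaw rel',((r[2]-YS+45)%90)-45, 'corners',[(w2s(b)*1000).round(1).tolist() for b in cv2.boxPoints(r)])
E
python3 - <<'E'
from h import *
sqchk('t12')
E
```

```text
stock 432 z 0.0893 c [0.5268 0.0896] size [0.0899 0.0248] ang 82.07 
    [[0.5083000063896179, 0.046799998730421066], [0.5328999757766724, 0.04340000078082085], [0.5453000068664551, 0.1324000060558319], [0.5206999778747559, 0.13580000400543213]]
  stock c stand [-67.9  62.9] yaw rel -0.26259429931639033 corners [[-80.5, 18.0], [-55.7, 17.9], [-55.3, 107.8], [-80.1, 107.9]]
```

Stock ends are at x = -80.5 and -80.1, which is flush. Now I'll lower the closed fingers in front of the handle.

{"api": "arm_command", "payload": {
  "deltas": [
    {"xyz": [0.1, 0, 3], "turn": 0, "jaw": 255},
    {"xyz": [0.1, 0, 6], "turn": 0, "jaw": 255},
    {"xyz": [0.1, 0, 9], "turn": 0, "jaw": 255},
    {"xyz": [0.1, 0, 10], "turn": 0, "jaw": 255},
    {"xyz": [0.1, 0, 10], "turn": 0, "jaw": 255}
  ]
}}

```text
clock: 12.8
position: [0.4784, -0.0814, 0.0413]
ee_rot: [-2.372, -2.058, 0.011]
force: [-0.1, 0.0, 0.9]
width: 0.003
```

Run:
```python
from h import *
gs(-.07,-.104,.045)
d=grab('scene','s13');f=d['frame'][:,:,::-1]
cv2.imwrite('pics/s13c.png',cv2.resize(f[150:310,240:420],None,fx=4,fy=3.7,interpolation=cv2.INTER_CUBIC))
handle(grab('top','t13'))
```

```text
go [0.92, 2.29, -0.39] turn -0.43 | now [ 0.4784 -0.0814  0.0413] ya -8.1 tilt [-0.0046 -0.0052 -1.    ] F [-0.11  0.    0.91] T [-0.074  0.069 -0.018] w 0.003 t 12.8
   stand tcp mm [ -93. -113.] z 41.3 Fstand -0.11 -0.01 0.91
no handle
```

View pics/s13c.png

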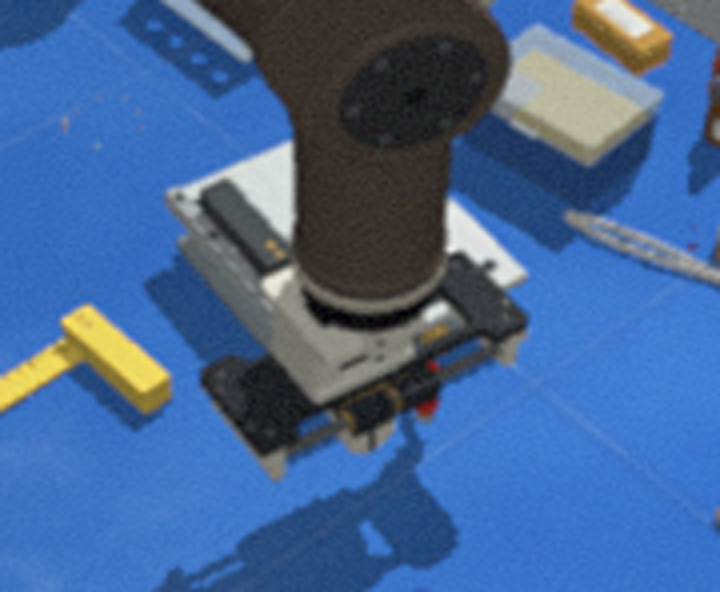

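The closed fingers at (370,435) stand in front of the red handle at (425,400), nothing else close by. I'll approach it.

{"api": "arm_command", "payload": {
  "deltas": [
    {"xyz": [0.5, 0.6, -0.3], "turn": -0.4, "jaw": 255},
    {"xyz": [0.9, 1.2, -0.4], "turn": -0.4, "jaw": 255},
    {"xyz": [0.9, 1.8, -0.4], "turn": -0.4, "jaw": 255},
    {"xyz": [0.9, 2.2, -0.4], "turn": -0.4, "jaw": 255},
    {"xyz": [0.9, 2.2, -0.4], "turn": -0.4, "jaw": 255}
  ]
}}

```text
clock: 13.32
position: [0.5058, -0.0758, 0.0488]
ee_rot: [2.361, 2.066, -0.002]
force: [-0.4, -0.3, 0.1]
width: 0.006
```

Run:
```python
from h import *
gs(-.06,-.105,.045)
```

```text
go [-0.12, 0.66, 0.38] turn 0.03 | now [ 0.5058 -0.0758  0.0488] ya -7.64 tilt [-0.0039  0.0024 -1.    ] F [-0.42 -0.25  0.07] T [-0.063  0.03   0.001] w 0.006 t 13.3167
   stand tcp mm [ -66.6 -103.8] z 48.8 Fstand -0.39 -0.3 0.07
```

{"api": "arm_command", "payload": {
  "deltas": [
    {"xyz": [-0.2, 0.5, 0.3], "turn": 0, "jaw": 255},
    {"xyz": [-0.4, 1.0, 0.3], "turn": 0, "jaw": 255},
    {"xyz": [-0.5, 1.5, 0.3], "turn": 0, "jaw": 255},
    {"xyz": [-0.6, 2.0, 0.3], "turn": 0, "jaw": 255},
    {"xyz": [-0.6, 2.2, 0.3], "turn": 0, "jaw": 255}
  ]
}}

```text
clock: 13.73
position: [0.5271, -0.0857, 0.0456]
ee_rot: [2.362, 2.064, -0.004]
force: [-3.0, -0.8, 0.6]
width: 0.006
```

Run:
```python
from h import *
gs(-.03,-.112,.045)
handle(chk('t15')[0])
```

```text
go [-0.11, 1.42, 0.07] turn -0.04 | now [ 0.5271 -0.0857  0.0456] ya -7.71 tilt [-0.0047  0.002  -1.    ] F [-3.02 -0.76  0.62] T [-0.403  0.65  -0.07 ] w 0.006 t 13.7333
   stand tcp mm [ -44.2 -110.8] z 45.6 Fstand -2.89 -1.15 0.62
block 491 z 0.0961 c [0.5831 0.0108] size [0.0413 0.0638] ang 82.98 
    [[0.5490000247955322, -0.005799999926239252], [0.6122999787330627, -0.01360000018030405], [0.6172999739646912, 0.027400000020861626], [0.5540000200271606, 0.03519999980926514]]
  stand c mm [-1.5 -7.7] yaw rel 0.6508273315429847
plate+ 664 z 0.0951 c [0.5829 0.0099] size [0.0502 0.0734] ang 81.81 
    [[0.5429999828338623, -0.009700000286102295], [0.6157000064849854, -0.020099999383091927], [0.6227999925613403, 0.029500000178813934], [0.5501000285148621, 0.03999999910593033]]
  stand c mm [-1.7 -8.6] yaw rel -0.5182476806640466
no handle
```

The handle is turning with about 3 N. I'll continue along the arc.

{"api": "arm_command", "payload": {
  "deltas": [
    {"xyz": [-0.1, 0.5, 0], "turn": 0, "jaw": 255},
    {"xyz": [-0.1, 1.0, 0], "turn": 0, "jaw": 255},
    {"xyz": [-0.1, 1.5, 0], "turn": 0, "jaw": 255},
    {"xyz": [-0.1, 2.0, 0], "turn": 0, "jaw": 255}
  ]
}}

```text
clock: 14.12
position: [0.5475, -0.0894, 0.0457]
ee_rot: [2.362, 2.064, -0.003]
force: [-2.3, -1.1, 0.6]
width: 0.006
```

Run:
```python
from h import *
gs(-.015,-.112,.045)
handle(chk('t16')[0])
```

```text
go [-0.02, 0.85, 0.08] turn -0.03 | now [ 0.5475 -0.0894  0.0457] ya -7.7 tilt [-0.0048  0.0024 -1.    ] F [-2.32 -1.07  0.61] T [-0.403  0.613 -0.049] w 0.006 t 14.1167
   stand tcp mm [ -23.5 -111.8] z 45.7 Fstand -2.16 -1.37 0.61
block 470 z 0.096 c [0.5836 0.0108] size [0.0408 0.064 ] ang 84.11 
    [[0.5497000217437744, -0.006300000008195639], [0.6133000254631042, -0.012799999676644802], [0.6175000071525574, 0.027799999341368675], [0.5537999868392944, 0.034299999475479126]]
  stand c mm [-1.1 -7.7] yaw rel 1.7812213134765784
plate+ 649 z 0.0948 c [0.5836 0.0107] size [0.0513 0.0737] ang 82.23 
    [[0.5436000227928162, -0.009700000286102295], [0.616599977016449, -0.019700000062584877], [0.6236000061035156, 0.031099999323487282], [0.5504999756813049, 0.041099999099969864]]
  stand c mm [-1.1 -7.7] yaw rel -0.09980590820310908
no handle
```

{"api": "arm_command", "payload": {
  "deltas": [
    {"xyz": [0, 0.4, 0], "turn": 0, "jaw": 255},
    {"xyz": [0.05, 0.8, 0], "turn": 0, "jaw": 255},
    {"xyz": [0.05, 1.1, 0], "turn": 0, "jaw": 255},
    {"xyz": [0.05, 1.1, 0], "turn": 0, "jaw": 255}
  ]
}}

```text
clock: 14.5
position: [0.5607, -0.0903, 0.046]
ee_rot: [2.36, 2.064, -0.001]
force: [-0.1, 0.8, 0.4]
width: 0.002
```

Run:
```python
from h import *
gs(-.01,-.112,.045)
handle(chk('t17')[0])
```

```text
go [-0.11, 0.03, 0.1] turn 0.0 | now [ 0.5607 -0.0903  0.046 ] ya -7.67 tilt [-0.0047  0.0046 -1.    ] F [-0.05  0.76  0.39] T [-0.067  0.133 -0.042] w 0.002 t 14.5
   stand tcp mm [ -10.3 -110.9] z 46.0 Fstand -0.15 0.75 0.39
block 487 z 0.0963 c [0.5842 0.0107] size [0.0409 0.0644] ang 82.6 
    [[0.5496000051498413, -0.005400000140070915], [0.6134999990463257, -0.013700000010430813], [0.6187000274658203, 0.026900000870227814], [0.5548999905586243, 0.03519999980926514]]
  stand c mm [-0.5 -7.6] yaw rel 0.2663287353515784
plate+ 618 z 0.0955 c [0.5837 0.0108] size [0.0498 0.074 ] ang 83.98 
    [[0.5443000197410583, -0.010099999606609344], [0.617900013923645, -0.017899999395012856], [0.6230999827384949, 0.031599998474121094], [0.5494999885559082, 0.039400000125169754]]
  stand c mm [-1.  -7.6] yaw rel 1.6492327880859534
no handle
```

{"api": "arm_command", "payload": {
  "deltas": [
    {"xyz": [0, 0.2, 0], "turn": 0, "jaw": 255},
    {"xyz": [0.05, 0.4, 0], "turn": 0, "jaw": 255},
    {"xyz": [0.05, 0.5, 0], "turn": 0, "jaw": 255},
    {"xyz": [0.05, 0.5, 0], "turn": 0, "jaw": 255}
  ]
}}

```text
clock: 14.88
position: [0.5655, -0.0904, 0.0459]
ee_rot: [2.36, 2.064, -0.001]
force: [-1.8, -0.6, 0.5]
width: 0.007
```

Run:
```python
from h import *
gs(-.01,-.112,.045)
chk('t18')
```

```text
go [-0.17, -0.44, 0.09] turn 0.0 | now [ 0.5655 -0.0904  0.0459] ya -7.67 tilt [-0.0046  0.0043 -1.    ] F [-1.76 -0.55  0.51] T [-0.171  0.57   0.005] w 0.007 t 14.8833
   stand tcp mm [  -5.6 -110.3] z 45.9 Fstand -1.67 -0.78 0.51
block 466 z 0.0961 c [0.5845 0.0107] size [0.041  0.0639] ang 82.45 
    [[0.5501000285148621, -0.005400000140070915], [0.6134999990463257, -0.013799999840557575], [0.6189000010490417, 0.026799999177455902], [0.5554999709129333, 0.03519999980926514]]
  stand c mm [-0.2 -7.6] yaw rel 0.12288085937501592
plate+ 660 z 0.095 c [0.5843 0.0106] size [0.0513 0.0735] ang 81.76 
    [[0.5443000197410583, -0.009600000455975533], [0.6169999837875366, -0.020099999383091927], [0.6243000030517578, 0.030700000002980232], [0.5515999794006348, 0.041200000792741776]]
  stand c mm [-0.4 -7.8] yaw rel -0.5726071166992028
```

{"api": "arm_command", "payload": {
  "deltas": [
    {"xyz": [0, 0.15, 0], "turn": 0, "jaw": 255},
    {"xyz": [0.05, 0.3, 0], "turn": 0, "jaw": 255},
    {"xyz": [0.05, 0.4, 0], "turn": 0, "jaw": 255},
    {"xyz": [0.05, 0.4, 0], "turn": 0, "jaw": 255}
  ]
}}

```text
clock: 15.27
position: [0.5693, -0.0904, 0.0459]
ee_rot: [2.361, 2.064, -0.001]
force: [-4.9, -1.1, 2.3]
width: 0.006
```

Run:
```python
from h import *
gs(-.01,-.112,.045)
```

```text
go [-0.22, -0.83, 0.09] turn -0.0 | now [ 0.5693 -0.0904  0.0459] ya -7.67 tilt [-0.0046  0.0039 -1.    ] F [-4.89 -1.06  2.29] T [-0.188  0.937 -0.004] w 0.006 t 15.2667
   stand tcp mm [  -1.7 -109.8] z 45.9 Fstand -4.7 -1.7 2.29
```

{"api": "arm_command", "payload": {
  "deltas": [
    {"xyz": [0, 0.15, 0], "turn": 0, "jaw": 255},
    {"xyz": [0.05, 0.3, 0], "turn": 0, "jaw": 255},
    {"xyz": [0.05, 0.4, 0], "turn": 0, "jaw": 255},
    {"xyz": [0.05, 0.4, 0], "turn": 0, "jaw": 255}
  ]
}}

```text
clock: 15.6
position: [0.5729, -0.0903, 0.0459]
ee_rot: [2.361, 2.065, -0.002]
force: [-6.0, -0.1, 2.9]
width: 0.008
```

Run:
```python
from h import *
gs(-.01,-.112,.045)
chk('t20')
```

```text
go [-0.28, -1.18, 0.08] turn -0.0 | now [ 0.5729 -0.0903  0.0459] ya -7.67 tilt [-0.0044  0.0029 -1.    ] F [-6.02 -0.06  2.9 ] T [-0.092  1.148 -0.068] w 0.008 t 15.6
   stand tcp mm [   1.8 -109.2] z 45.9 Fstand -5.96 -0.86 2.9
block 489 z 0.096 c [0.5847 0.0105] size [0.0407 0.0655] ang 82.45 
    [[0.5496000051498413, -0.005400000140070915], [0.6144999861717224, -0.014000000432133675], [0.6197999715805054, 0.026399999856948853], [0.5548999905586243, 0.03500000014901161]]
  stand c mm [ 0.  -7.7] yaw rel 0.12354461669923467
plate+ 654 z 0.0951 c [0.5836 0.0107] size [0.0511 0.0747] ang 82.47 
    [[0.5432000160217285, -0.009800000116229057], [0.6172000169754028, -0.019600000232458115], [0.6238999962806702, 0.031099999323487282], [0.5498999953269958, 0.04089999943971634]]
  stand c mm [-1.1 -7.7] yaw rel 0.13529388427735967
```

{"api": "arm_command", "payload": {
  "deltas": [
    {"xyz": [0.02, 0.15, 0], "turn": 0, "jaw": 255},
    {"xyz": [0.05, 0.3, 0], "turn": 0, "jaw": 255},
    {"xyz": [0.08, 0.45, 0], "turn": 0, "jaw": 255},
    {"xyz": [0.08, 0.5, 0], "turn": 0, "jaw": 255},
    {"xyz": [0.08, 0.5, 0], "turn": 0, "jaw": 255}
  ]
}}

```text
clock: 16.07
position: [0.5769, -0.0901, 0.0458]
ee_rot: [2.363, 2.065, -0.004]
force: [-8.7, 0.5, 5.9]
width: 0.003
```

Run:
```python
from h import *
gs(-.01,-.112,.045)
```

```text
go [-0.35, -1.57, 0.08] turn -0.01 | now [ 0.5769 -0.0901  0.0458] ya -7.68 tilt [-4.2e-03  9.0e-04 -1.0e+00] F [-8.69  0.45  5.87] T [-0.058  1.622  0.013] w 0.003 t 16.0667
   stand tcp mm [   5.7 -108.5] z 45.8 Fstand -8.67 -0.71 5.87
```

About 8.7 N at the handle, past the 8 N asked for. I'll back off and see whether it stays.

{"api": "arm_command", "payload": {
  "deltas": [
    {"xyz": [-0.1, -0.5, 0], "turn": 0, "jaw": 255},
    {"xyz": [-0.2, -1.5, 0], "turn": 0, "jaw": 255},
    {"xyz": [-0.3, -3, 0], "turn": 0, "jaw": 255},
    {"xyz": [-0.5, -5, -1], "turn": 0, "jaw": 255},
    {"xyz": [-0.5, -7, -4], "turn": 0, "jaw": 255}
  ]
}}

```text
clock: 16.48
position: [0.5051, -0.0853, 0.0836]
ee_rot: [2.364, 2.067, -0.008]
force: [0.1, 0.7, 0.6]
width: 0.004
```

{"api": "arm_command", "payload": {
  "deltas": [
    {"xyz": [-2, -2, -3], "turn": 0, "jaw": 255},
    {"xyz": [-4, -4, -6], "turn": 0, "jaw": 255},
    {"xyz": [-7, -6, -9], "turn": 0, "jaw": 255},
    {"xyz": [-10, -8, -11], "turn": 0, "jaw": 255},
    {"xyz": [-13, -8, -11], "turn": 0, "jaw": 255}
  ]
}}

```text
clock: 16.9
position: [0.4083, -0.2038, 0.1982]
ee_rot: [2.36, 2.065, -0.0]
force: [1.5, -0.1, -0.8]
width: 0.006
```

Run:
```python
from h import *
gs(-.01,-.112,.045)
handle(chk('t22')[0]);sqchk('t22');heights('t22')
f=load('t22')['frame'][:,:,::-1];cv2.imwrite('pics/t22c.png',cv2.resize(f[170:270,250:370],None,fx=6.6,fy=6,interpolation=cv2.INTER_CUBIC))
```

```text
go [13.22, 13.56, 15.32] turn 0.05 | now [ 0.4083 -0.2038  0.1982] ya -7.62 tilt [-0.0038  0.0043 -1.    ] F [ 1.47 -0.07 -0.77] T [-0.115  0.048  0.014] w 0.006 t 16.9
   stand tcp mm [-146.2 -243.7] z 198.2 Fstand 1.46 0.13 -0.77
block 463 z 0.0961 c [0.5843 0.011 ] size [0.0405 0.064 ] ang 81.88 
    [[0.5497999787330627, -0.004600000102072954], [0.6132000088691711, -0.01360000018030405], [0.6189000010490417, 0.026499999687075615], [0.5554999709129333, 0.035599999129772186]]
  stand c mm [-0.4 -7.3] yaw rel -0.4528637695312341
plate+ 650 z 0.0951 c [0.5842 0.0106] size [0.0512 0.0735] ang 82.84 
    [[0.5446000099182129, -0.010300000198185444], [0.6175000071525574, -0.01940000057220459], [0.6237999796867371, 0.03139999881386757], [0.5508999824523926, 0.04050000011920929]]
  stand c mm [-0.5 -7.8] yaw rel 0.5143450927734534
handle stand [  20.4 -108.7] 43 sleeve 0.6357814476857956
stock 426 z 0.0891 c [0.5269 0.0899] size [0.0901 0.0241] ang 82.57 
    [[0.5091000199317932, 0.046799998730421066], [0.5329999923706055, 0.043699998408555984], [0.5446000099182129, 0.13300000131130219], [0.5206999778747559, 0.13619999587535858]]
  stock c stand [-67.9  63.2] yaw rel 0.24328033447267217 corners [[-79.8, 18.2], [-55.6, 18.3], [-56.0, 108.3], [-80.1, 108.2]]
blade z by x: [(-50, (67.32, 0.34, 49)), (-30, (67.63, 0.29, 48)), (-10, (68.12, 0.32, 49)), (10, (67.35, 0.38, 49)), (30, (67.44, 0.3, 47)), (45, (66.14, 0.37, 45))]
deck z by x (right side): [(-70, (61.29, 0.3, 68)), (-50, (61.66, 0.26, 70)), (-20, (61.15, 0.3, 70)), (10, (61.82, 0.3, 69)), (40, (60.69, 0.27, 67))] deck past tip (60.92, 0.34, 45)
```

View pics/t22c.png

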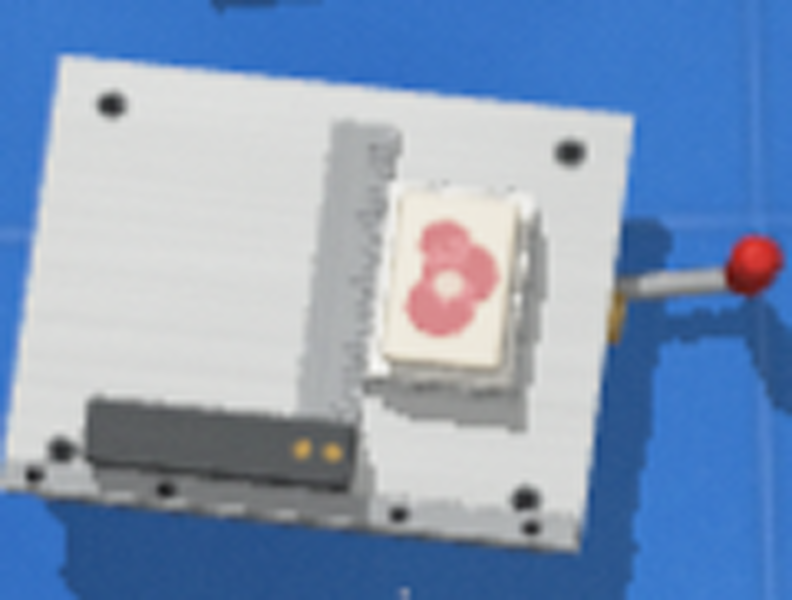

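View pics/t22.png

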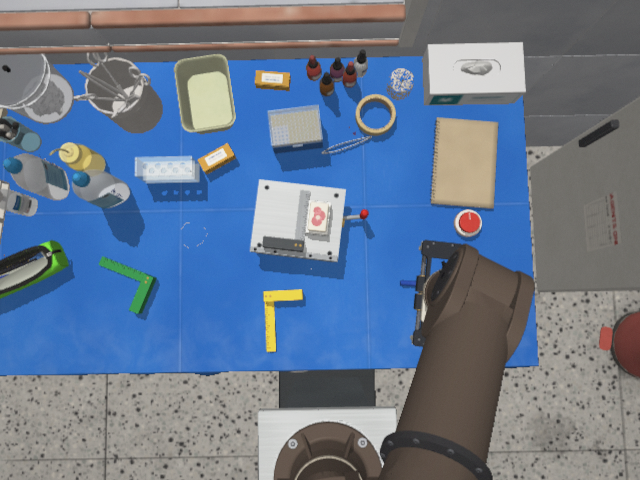

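The handle reads sleeve ≈ 0.64 and the square is still flush. The blue marker and the timer beside the arm are untouched. I'm not sure how much grip is left after backing off, so I'll push again to test the handle's resistance.

Run:
```python
from h import *
gs(-.03,-.109,.1)
d=load('t22');P=pts(d);d0=load('top0')
hs=cv2.cvtColor(d['frame'],cv2.COLOR_RGB2HSV)
# handle colour extents compare
for t in('top0','t22'):
    d=load(t);P=pts(d);hs=cv2.cvtColor(d['frame'],cv2.COLOR_RGB2HSV);v,u=np.mgrid[0:480,0:640]
    red=((hs[...,0]<8)|(hs[...,0]>172))&(hs[...,1]>120)&(u>345)&(u<385)&(v>200)&(v<255)
    uu,vv=u[red].mean(),v[red].mean();g=ray(d,uu,vv,.077);h=w2s(g)*1000;print(t,uu,vv,g.round(4),h.round(1),np.hypot(*h),np.radians(25.8)-np.arctan2(-h[0],-h[1]))
```

```text
go [14.3, 11.45, 9.76] turn -0.28 | now [ 0.4078 -0.2108  0.198 ] ya -7.95 tilt [-0.0076  0.0061 -1.    ] F [-0.57 -6.7   0.3 ] T [-0.525  0.137  0.025] w 0.004 t 16.95
   stand tcp mm [-145.7 -250.7] z 198.0 Fstand 0.32 -6.72 0.3
top0 358.63461538461536 239.98076923076923 [ 0.5309 -0.0789  0.077 ] [ -41.4 -103.6] 111.55443792044956 0.07033933087717359
t22 363.4736842105263 213.80701754385964 [ 0.5896 -0.0913  0.077 ] [  18.5 -108. ] 109.55172228342555 0.6196173486854071
```

{"api": "arm_command", "payload": {
  "deltas": [
    {"xyz": [3.3, 1, 0], "turn": 0, "jaw": 255},
    {"xyz": [6.6, 2.5, 0], "turn": 0, "jaw": 255},
    {"xyz": [9.9, 5, 3], "turn": -0.3, "jaw": 255},
    {"xyz": [12.5, 8, 6], "turn": -0.3, "jaw": 255},
    {"xyz": [14.2, 11, 9], "turn": -0.3, "jaw": 255}
  ]
}}

```text
clock: 17.37
position: [0.5247, -0.0902, 0.121]
ee_rot: [2.354, 2.064, 0.004]
force: [0.7, -0.1, 0.7]
width: 0.004
```

{"api": "arm_command", "payload": {
  "deltas": [
    {"xyz": [0, 0, 1], "turn": 0, "jaw": 255},
    {"xyz": [0, 0, 3], "turn": 0, "jaw": 255},
    {"xyz": [0, 0, 5], "turn": 0, "jaw": 255},
    {"xyz": [0, 0, 5], "turn": 0, "jaw": 255}
  ]
}}

```text
clock: 17.7
position: [0.5241, -0.0897, 0.0679]
ee_rot: [2.355, 2.066, -0.001]
force: [-1.2, 0.4, 0.3]
width: 0.002
```

Run:
```python
from h import *
gs(-.01,-.109,.046)
```

```text
go [0.62, 3.65, 2.21] turn 0.2 | now [ 0.5241 -0.0897  0.0679] ya -7.47 tilt [-0.0063  0.0067 -1.    ] F [-1.18  0.45  0.26] T [-0.141  0.094  0.059] w 0.002 t 17.7
   stand tcp mm [ -46.6 -115.2] z 67.9 Fstand -1.23 0.29 0.26
```

{"api": "arm_command", "payload": {
  "deltas": [
    {"xyz": [0.6, 1, 1.2], "turn": 0.2, "jaw": 255},
    {"xyz": [0.6, 2, 2.2], "turn": 0.2, "jaw": 255},
    {"xyz": [0.6, 3, 2.2], "turn": 0.2, "jaw": 255},
    {"xyz": [0.6, 3.6, 2.2], "turn": 0.2, "jaw": 255},
    {"xyz": [0.6, 3.6, 2.2], "turn": 0.2, "jaw": 255}
  ]
}}

```text
clock: 18.12
position: [0.5631, -0.0891, 0.0474]
ee_rot: [2.356, 2.06, 0.002]
force: [-0.5, -0.2, 0.7]
width: 0.004
```

Run:
```python
from h import *
gs(-.0,-.109,.046)
```

```text
go [0.04, 0.81, 0.15] turn 0.0 | now [ 0.5631 -0.0891  0.0474] ya -7.67 tilt [-0.0065  0.0099 -0.9999] F [-0.49 -0.2   0.72] T [-0.105  0.063  0.043] w 0.004 t 18.1167
   stand tcp mm [  -8.1 -109.4] z 47.4 Fstand -0.46 -0.26 0.72
```

{"api": "arm_command", "payload": {
  "deltas": [
    {"xyz": [0, 0.2, 0.1], "turn": 0, "jaw": 255},
    {"xyz": [0, 0.5, 0.1], "turn": 0, "jaw": 255},
    {"xyz": [0, 0.5, 0.1], "turn": 0, "jaw": 255}
  ]
}}

```text
clock: 18.37
position: [0.5681, -0.09, 0.0471]
ee_rot: [2.357, 2.06, 0.003]
force: [-1.2, 0.2, 0.8]
width: 0.005
```

{"api": "arm_command", "payload": {
  "deltas": [
    {"xyz": [0, 0.2, 0], "turn": 0, "jaw": 255},
    {"xyz": [0, 0.3, 0], "turn": 0, "jaw": 255},
    {"xyz": [0, 0.3, 0], "turn": 0, "jaw": 255}
  ]
}}

```text
clock: 18.62
position: [0.57, -0.09, 0.0469]
ee_rot: [2.358, 2.061, 0.001]
force: [-4.3, 0.8, 3.4]
width: 0.005
```

Run:
```python
from h import *
gs(-.0,-.109,.046)
```

```text
go [0.03, 0.11, 0.1] turn -0.02 | now [ 0.57   -0.09    0.0469] ya -7.69 tilt [-0.0059  0.0081 -1.    ] F [-4.26  0.84  3.4 ] T [0.162 0.965 0.006] w 0.005 t 18.6167
   stand tcp mm [  -1.1 -109.3] z 46.9 Fstand -4.34 0.27 3.4
```

The handle met the fingers at TCP x ≈ -3 and holds against 4.3 N, which is more than the 2.5 N that turns a free sleeve. So the jaws are still loaded. I'll push once more a bit harder and release slowly so it doesn't snap back.

{"api": "arm_command", "payload": {
  "deltas": [
    {"xyz": [0, 0.3, 0], "turn": 0, "jaw": 255},
    {"xyz": [0, 0.5, 0], "turn": 0, "jaw": 255},
    {"xyz": [0.05, 0.7, 0], "turn": 0, "jaw": 255},
    {"xyz": [0.05, 0.9, 0], "turn": 0, "jaw": 255},
    {"xyz": [0.05, 0.9, 0], "turn": 0, "jaw": 255}
  ]
}}

```text
clock: 19.03
position: [0.5773, -0.0897, 0.0469]
ee_rot: [2.36, 2.064, -0.001]
force: [-8.0, 3.1, 6.0]
width: 0.006
```

{"api": "arm_command", "payload": {
  "deltas": [
    {"xyz": [0.03, 0.3, 0], "turn": 0, "jaw": 255},
    {"xyz": [0.05, 0.4, 0], "turn": 0, "jaw": 255},
    {"xyz": [0.05, 0.4, 0], "turn": 0, "jaw": 255},
    {"xyz": [0.05, 0.4, 0], "turn": 0, "jaw": 255}
  ]
}}

```text
clock: 19.37
position: [0.5792, -0.0894, 0.0469]
ee_rot: [2.363, 2.066, -0.004]
force: [-8.7, 2.2, 9.2]
width: 0.004
```

Run:
```python
from h import *
gs(-.0,-.109,.046)
chk('t25');sqchk('t25')
```

```text
go [-0.15, -0.79, 0.09] turn -0.01 | now [ 0.5792 -0.0894  0.0469] ya -7.68 tilt [-4.1e-03  8.0e-04 -1.0e+00] F [-8.68  2.15  9.17] T [0.222 1.794 0.002] w 0.004 t 19.3667
   stand tcp mm [   7.9 -107.5] z 46.9 Fstand -8.89 0.98 9.17
block 470 z 0.0962 c [0.5845 0.0106] size [0.0409 0.0644] ang 82.73 
    [[0.550000011920929, -0.00559999980032444], [0.6139000058174133, -0.013700000010430813], [0.6190000176429749, 0.026900000870227814], [0.5551000237464905, 0.03500000014901161]]
  stand c mm [-0.2 -7.6] yaw rel 0.40451995849610967
plate+ 628 z 0.0952 c [0.5842 0.0105] size [0.0519 0.0734] ang 83.9 
    [[0.5450000166893005, -0.01140000019222498], [0.617900013923645, -0.019200000911951065], [0.6233999729156494, 0.03240000084042549], [0.5504999756813049, 0.04019999876618385]]
  stand c mm [-0.5 -7.8] yaw rel 1.5652560424804847
stock 433 z 0.0891 c [0.5269 0.0897] size [0.0897 0.0244] ang 82.7 
    [[0.5091000199317932, 0.046799998730421066], [0.53329998254776, 0.043699998408555984], [0.544700026512146, 0.13269999623298645], [0.5205000042915344, 0.13580000400543213]]
  stock c stand [-67.8  63.1] yaw rel 0.3680895996093909 corners [[-79.7, 18.1], [-55.3, 18.3], [-55.9, 108.0], [-80.3, 107.8]]
```

{"api": "arm_command", "payload": {
  "deltas": [
    {"xyz": [0, -0.1, 0], "turn": 0, "jaw": 255},
    {"xyz": [0, -0.25, 0], "turn": 0, "jaw": 255},
    {"xyz": [0, -0.4, 0], "turn": 0, "jaw": 255},
    {"xyz": [0, -0.6, 0], "turn": 0, "jaw": 255},
    {"xyz": [0, -0.8, 0], "turn": 0, "jaw": 255}
  ]
}}

```text
clock: 19.83
position: [0.5714, -0.0885, 0.0469]
ee_rot: [2.362, 2.065, -0.004]
force: [-1.3, -0.5, 0.3]
width: 0.007
```

{"api": "arm_command", "payload": {
  "deltas": [
    {"xyz": [0, -0.3, 0], "turn": 0, "jaw": 255},
    {"xyz": [0, -0.6, 0], "turn": 0, "jaw": 255},
    {"xyz": [0, -1, 0], "turn": 0, "jaw": 255},
    {"xyz": [0, -2, 0], "turn": 0, "jaw": 255},
    {"xyz": [-0.3, -4, 0], "turn": 0, "jaw": 255}
  ]
}}

```text
clock: 20.25
position: [0.5333, -0.0854, 0.0471]
ee_rot: [2.359, 2.065, -0.0]
force: [-0.2, 0.1, 0.5]
width: 0.003
```

{"api": "arm_command", "payload": {
  "deltas": [
    {"xyz": [-1, -2, -2], "turn": 0, "jaw": 255},
    {"xyz": [-3, -4, -5], "turn": 0, "jaw": 255},
    {"xyz": [-5, -6, -8], "turn": 0, "jaw": 255},
    {"xyz": [-8, -7, -11], "turn": 0, "jaw": 255},
    {"xyz": [-10, -8, -13], "turn": 0, "jaw": 255}
  ]
}}

```text
clock: 20.67
position: [0.4395, -0.175, 0.1795]
ee_rot: [2.358, 2.064, 0.002]
force: [1.0, -0.2, -0.2]
width: 0.004
```

{"api": "arm_command", "payload": {
  "deltas": [
    {"xyz": [0, 0, -0.5], "turn": 0, "jaw": 255},
    {"xyz": [0, 0, -0.5], "turn": 0, "jaw": 255},
    {"xyz": [0, 0, -0.5], "turn": 0, "jaw": 255}
  ]
}}

```text
clock: 20.92
position: [0.44, -0.1741, 0.1844]
ee_rot: [2.357, 2.064, 0.005]
force: [-0.0, 0.3, -0.9]
width: 0.007
```

Run:
```python
from h import *
gs(-.0,-.109,.046)
handle(chk('t26')[0]);sqchk('t26');heights('t26')
d=load('t26');v,u=np.mgrid[0:480,0:640];hs=cv2.cvtColor(d['frame'],cv2.COLOR_RGB2HSV)
red=((hs[...,0]<8)|(hs[...,0]>172))&(hs[...,1]>120)&(u>345)&(u<385)&(v>195)&(v<255)
h=w2s(ray(d,u[red].mean(),v[red].mean(),.077))*1000;print(h,np.radians(25.8)-np.arctan2(-h[0],-h[1]))
f=d['frame'][:,:,::-1];cv2.imwrite('pics/t26c.png',cv2.resize(f[170:270,250:370],None,fx=6.6,fy=6,interpolation=cv2.INTER_CUBIC))
grab('scene','s26')
```

```text
go [10.13, 11.77, 13.9] turn 0.09 | now [ 0.44   -0.1741  0.1844] ya -7.58 tilt [-0.0033  0.0082 -1.    ] F [-0.03  0.28 -0.91] T [-0.039  0.027  0.044] w 0.007 t 20.9167
   stand tcp mm [-118.7 -210. ] z 184.4 Fstand -0.07 0.27 -0.91
block 487 z 0.0962 c [0.584  0.0108] size [0.0408 0.064 ] ang 82.87 
    [[0.5497999787330627, -0.005499999970197678], [0.6132000088691711, -0.013399999588727951], [0.6183000206947327, 0.02710000053048134], [0.5548999905586243, 0.03500000014901161]]
  stand c mm [-0.6 -7.6] yaw rel 0.5403994750976722
plate+ 665 z 0.0952 c [0.5842 0.0106] size [0.0492 0.0745] ang 82.78 
    [[0.5442000031471252, -0.009100000374019146], [0.6179999709129333, -0.01850000023841858], [0.6241999864578247, 0.030300000682473183], [0.5504000186920166, 0.03970000147819519]]
  stand c mm [-0.5 -7.7] yaw rel 0.45481292724610967
handle stand [  20.9 -108.4] 42 sleeve 0.6403978451962928
stock 427 z 0.0891 c [0.5268 0.0895] size [0.0896 0.0243] ang 82.45 
    [[0.508899986743927, 0.04659999907016754], [0.5328999757766724, 0.04340000078082085], [0.544700026512146, 0.13230000436306], [0.5206000208854675, 0.1354999989271164]]
  stock c stand [-67.9  62.8] yaw rel 0.12172882080079717 corners [[-79.9, 17.9], [-55.7, 18.0], [-55.9, 107.6], [-80.1, 107.6]]
blade z by x: [(-50, (67.37, 0.35, 50)), (-30, (67.35, 0.34, 48)), (-10, (66.99, 0.39, 44)), (10, (66.71, 0.29, 49)), (30, (66.83, 0.33, 50)), (45, (66.68, 0.33, 46))]
deck z by x (right side): [(-70, (61.79, 0.27, 68)), (-50, (60.99, 0.3, 70)), (-20, (61.49, 0.28, 67)), (10, (61.74, 0.3, 68)), (40, (60.99, 0.29, 71))] deck past tip (61.23, 0.42, 48)
[  18.89884284 -107.69009484] 0.6240187889887052
```

View pics/t26c.png

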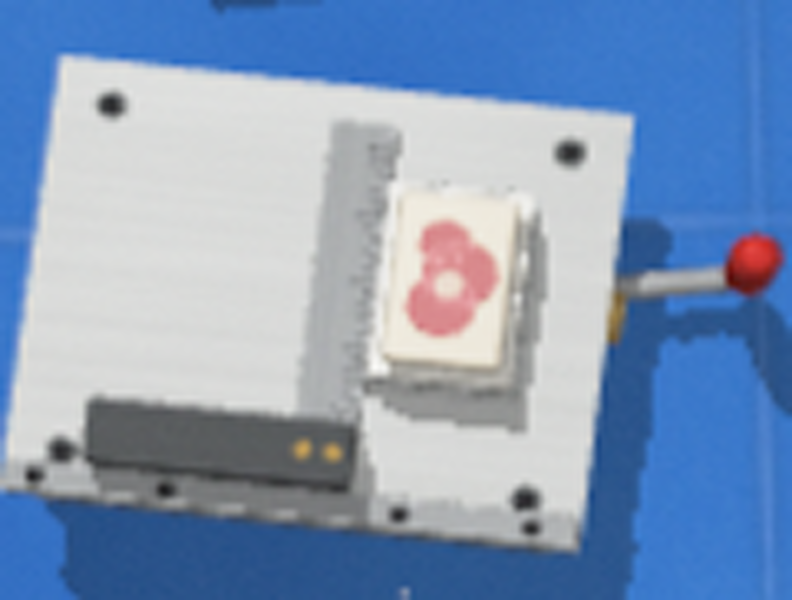

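View pics/s26.png

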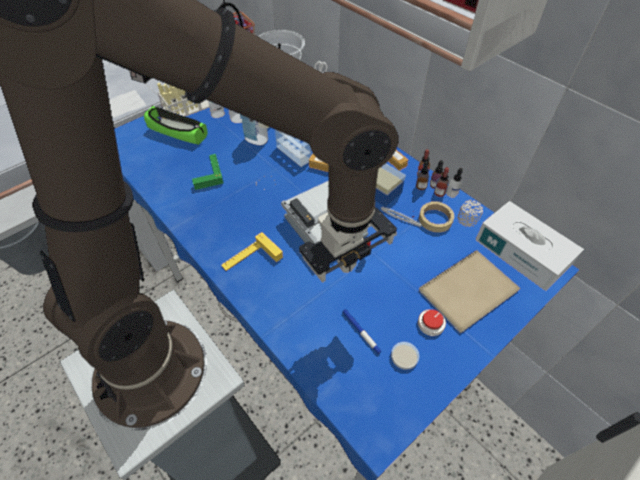

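The final pictures show the square flat, its stock flush on the rail and its blade along the holder. The handle rests at sleeve ≈ 0.63, and the marker (360,330), petri dish (405,356) and timer (432,322) are where they began. The arm is clear, so I'm handing in.

Run:
```python
from cell import sign_off, observe
print(sign_off()); print(observe()['clock'])
```

```text
the job is handed in; nothing more can be done
None
the job is handed in; nothing more can be done
```

The job is handed in, with the robot's clock at about 21 s of the 67 s allowed; sign-off gives no verdict. I laid the square flush on rail and deck and slid it along the rail. That turned the holder square and pressed it home with about 8 N at the wrist. I then let go of the square and swung the handle twice to about 9 N before backing off clear.

**Last checks that agreed:**
- **Square:** the stock's ends are at stand x = -79.9 and -80.1 mm. The blade's top stands about 6 mm above the deck, so it lies flat.
- **Holder:** the fits put it within about 0.5° of square, centred at y ≈ -7.7 mm. That matches the blade edge at about y = 18 mm, so the two are in contact to within about 1 mm.
- **Bystanders:** petri dish, marker and timer look unmoved in the pictures.

**Less certain or in disagreement:**
- **Starting angles:** the holder first measured about 31° crooked, outside the stated 5–20°. The sleeve read about 0.07–0.1 rad instead of 0. I found no cause for either.
- **Holder angle noise:** single fits of the plate's outline read up to 1.6° off. Fits of the block in the same pictures gave 0.0–0.5°; one earlier one read 1.8°.
- **Jaw grip:** I could not measure it directly. The handle sprang back a few millimetres after each push and rested at the same place both times, about 0.63 rad. It held against 4.3 N, where 2.5 N turns a free sleeve, so I infer the jaws stayed loaded.
- **Press on the stop:** the 8 N was read at the wrist and includes rail friction, so the contact force on the holder was somewhat lower, by my estimate about 6 N.

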